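# Sort the bench after a test run

### The job

Sort what was used for the test run and now stands on the near, open part of the worktop, in front of the machines. Stand the two brown dropper bottles in the two-bay bottle caddy, one in each bay, put both patient samples (the lidded specimen cup, standing, and the loose capped blood tube, lying down) in the wide sample tray, and lay the forceps flat in the long narrow instrument tray. Keep the bottles and the cup upright all the time, and do not drop anything.

Things in the scene. Friction and masses are not known exactly. Their poses are not given: they have to be found in the camera images.
- dropper_a: one of two alike brown glass dropper bottles with a black rubber bulb, standing on the near, open part of the worktop (those behind the white analyser belong to the room). Body 33 mm across, straight up to 60 mm above its foot, then a shoulder, a 24 mm collar at 70 to 77 mm and the thin bulb to 102 mm. Origin: centre of its underside; z up. Rigid. Either bottle may go in either bay.
- dropper_b: the other brown dropper bottle, same size and origin as dropper_a.
- specimen_cup: specimen cup with a wide yellow screw lid, standing on the near, open part of the worktop (not the one behind the analyser); 61 mm tall in all. Body 52 mm across; the lid, from 48 to 61 mm above the underside, 57 mm across. Origin: centre of its underside; z up.
- blood_tube: single blood tube lying on the near, open part of the worktop (not those standing in the blue racks or lying far back). 83 mm long along its own y; clear barrel 13 mm across with its axis about 8 mm above the underside when lying, from y = -24 to +41 mm; yellow cap 17 mm across from y = -41 to -24 mm. Origin: middle of its length, on the underside; z up as it lies at the start.
- forceps: plain steel forceps lying flat on the near, open part of the worktop (not those lying far back by the pipettes), 126 mm long along its own y, 18 mm wide along x, 9 mm thick; rigid (it does not close). Origin: centre of its underside; z up.
- bottle_caddy: grey open plastic caddy with two equal square bays side by side, fixed. Outside 70 mm (x) by 134 mm (y), walls and divider 30 mm high and 4 mm thick, floor 4 mm. The bays are 62 (x) by 61 (y) mm inside, centred at y = +32.5 and -32.5 mm. Origin: centre of its underside on the worktop; y along its long side, z up.
- sample_tray: white open plastic tray, the widest of the three, without divider, fixed. Outside 118 mm (x) by 178 mm (y), walls 22 mm high and 4 mm thick, floor 4 mm. Origin: centre of its underside on the worktop; y along its long side, z up.
- instrument_tray: bare aluminium shallow long narrow tray, fixed. Outside 78 mm (x) by 190 mm (y), walls 14 mm high and 4 mm thick, floor 4 mm. Origin: centre of its underside on the worktop; y along its long side, z up.
There are look-alikes about, which are no part of the job. What is shaped like the dropper_b but red is not meant.

How it is judged:
By the outcome, as a careful person would: the job done as asked, in the order asked, and still so for the second after the job is handed in, with the robot touching nothing.
It also fails if it takes over 138 s, if anything falls off the work surface, if the arm or the gripper's body presses on something with over 40 N, if the wrist force passes 120 N, or if a joint passes its speed limit or range.

### The arm

A 6-joint arm with a two-finger parallel gripper is mounted at the origin on a cart in front of the work surface, level with it; the furniture and walls round the work are solid. World frame = base frame: x ahead of the robot, y to its left, z up, the work surface at z = 0. Lengths are in m, angles in rad, forces in N, time in s.
With the tool pointing down it reaches from about 0.35 to 0.975 m from the base axis. Payload 4.9 kg.
Tool frame: the origin (TCP) lies on the centre line of the jaws, within the pads' length; the fingertips stand 8 mm ahead of it and the grasp point (between the pads) lies 11 mm behind it; z points along the fingers, y is the direction in which the jaws open and shut (so a half turn about z gives the same grasp; the last joint's range is limited). The gripper opens to 85 mm and grips with 20 to 120 N. Pads are 22 mm wide; open, the fingers measure 114 mm over their backs; the gripper's body (76 mm by 85 mm) begins 54 mm behind the grasp point. The pads swing forward as they close: fully open they stand 13 mm farther back than shut.
Start: joints at [1.201, 0.053, 1.613, -0, 1.476, -0.119], TCP at [0.155, 0.605, 0.239] pointing down, gripper open.
Joint ranges: [-3.01, 3.01], [-1.01, 2.22], [0.06, 2.58], [-1.02, 4.17], [0.09, 2.62], [-3.14, 3.14]. Speed limits (rad/s): [2.57, 2.57, 3.14, 3.14, 3.14, 3.14].

### API

Orientations are given as a unit quaternion [w, x, y, z].
In Python, from plant import manip gives the robot as it stands.
- The arm moves only by the tool step_arm, never from a script. Its argument "deltas" is a list of rows, each a list of 7 numbers: the shift along the tool's x, y, z in m, then the turn, a rotation vector about the tool's x, y, z in rad, then the gripper command: -1 is fully open, 1 is shut, values between are in proportion. In form: [[dx, dy, dz, ax, ay, az, hand], ...]. A call has 1 to 20 rows; each row is the pose to reach, as a shift and turn from the pose commanded when the call began, along the tool's axes at that moment; what a row does not reach only later rows make up. A row lasts 1/10 s, in which the tool goes at most 50 mm and 8.59 degrees, less where a joint would pass 70% of its speed; a pose out of reach is approached as far as the arm can. A call with a gripper value outside its range is refused whole. The fingers move at their own pace and stop on an object; the grip force is fixed at half the most. Time passes only in rows, so rows that repeat a pose let the fingers close. It gives the time, the measured TCP pose, the force and the opening at its end, in the units of the state.
- manip.state(): the state, without advancing time (a new reading comes with each control period).
- manip.grab_frame(name): name is "side" or "top"; returns the picture (420x560x3 uint8, red, green, blue); there is no depth.
- manip.get_calibration(name): a dict with "fov_y" (degrees; the focal length in pixels is half the picture's height over the tangent of half this angle, whatever the lens; pixels are square), "cx", "cy" (the principal point, pixels), "R" (3x3) and "t" (3): a world point X has camera coordinates R X + t. Camera axes: x right, y down, z forward; pixel columns grow to the right and rows downward; lengths in m; the calibration is good to about 2 mm. A picture is of the moment at which its call begins. get_calibration takes no time and is no camera call.
- manip.job_done(): hands the job in, once; it reports no verdict.
The state is a dict: "time": time; "joint_pos": joint angles; "joint_vel": joint speeds; "joint_efforts": joint torques, N m; "tool_pos": TCP position; "tool_rot": TCP orientation; "contact_force": force on the tool from outside, world axes, zero at the start; "ft_torque": the same for the moment, N m; "gripper_width": opening from 0.0 (shut) to 1.0 (fully open).
Only numpy, scipy, OpenCV 4.12 (cv2) and the standard library are available. Lean on these libraries where they do the work, as an engineer would, in place of code of your own. Each camera call takes 0.05 s, during which the arm holds its last target.

## Working session

There is one attempt and no reset: what is moved stays moved. The work goes in short steps, Python scripts to look and compute and a tool call to move; the robot and the scene stay as the last step left them, time stands still between calls to the robot, and variables do not carry over. Pictures are saved under pics/ and viewed, and the job is handed in when it is done.

Besides the shell and the picture viewer there is one more tool, called after "Call:" in YAML: its name, and indented under it one key for each argument. step_arm: Moves the arm, as the interface text tells. Its arguments: {"type":"object","properties":{"deltas":{"type":"array"}},"required":["deltas"]}

```bash
ls; mkdir -p pics
python3 - <<'E'
from plant import manip
import cv2, numpy as np
for n in("top","side"):
    im=manip.grab_frame(n); cv2.imwrite(f"pics/{n}0.png",im[:,:,::-1])
    c=manip.get_calibration(n); print(n,c)
print(manip.state())
E
```

```text
pics
top {'fov_y': 56.534884761920864, 'cx': 278.1882453405678, 'cy': 212.52695796703262, 'R': array([[-6.65600135e-02, -9.97782259e-01, -5.73625204e-04],
       [-9.74407390e-01,  6.51244129e-02, -2.15148901e-01],
       [ 2.14709113e-01, -1.37613691e-02, -9.76581088e-01]]), 't': array([0.04042508, 0.57027066, 0.92661266])}
side {'fov_y': 52.577384501735686, 'cx': 273.951556152529, 'cy': 210.01685737946403, 'R': array([[-0.935347  , -0.35369783,  0.00488312],
       [-0.23233359,  0.60387512, -0.76246701],
       [ 0.26673413, -0.71430574, -0.64700866]]), 't': array([0.51892366, 0.16058469, 0.87842822])}
{'time': 0.1, 'joint_pos': array([ 1.20099441e+00,  5.33048235e-02,  1.61412352e+00,  2.91187447e-06,
        1.47600610e+00, -1.19008898e-01]), 'joint_vel': array([ 0.00118481, -0.00319035, -0.00225793, -0.0003096 ,  0.00156478,
       -0.0005908 ]), 'joint_efforts': array([ 9.55856194e-05, -3.94907892e+01, -3.71362102e+01, -9.98949395e-05,
        3.99890167e-03,  2.20777849e-06]), 'tool_pos': array([0.15491669, 0.60494285, 0.23819709]), 'tool_rot': array([-2.24244227e-04,  1.25068222e-01,  9.92147717e-01, -8.93178033e-04]), 'contact_force': array([-0.29645099,  0.54433712,  0.32133094]), 'ft_torque': array([-0.02334282, -0.02964856, -0.02043015]), 'gripper_width': 0.9989302344904468}
```

View pics/top0.png

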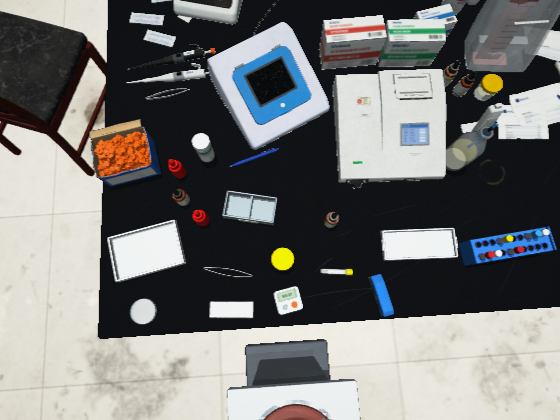

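View pics/side0.png

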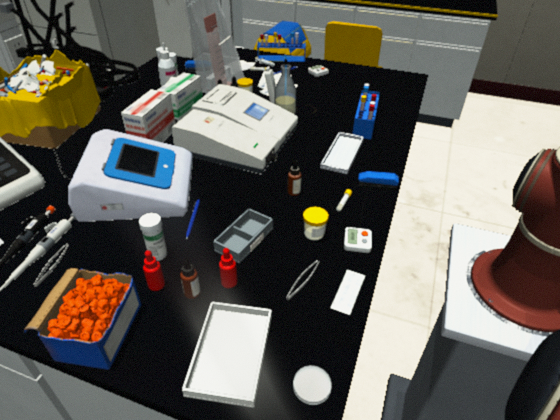

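Top view candidates:
- **Brown bottles:** (181,197) and (332,219) stand in front. (452,70) and (463,85) are behind the analyser, and (176,168) and (200,216) are red, so I leave all four.
- **Cup:** (283,259); the one at (490,87) is behind the analyser.
- **Tube:** (337,271); the others are in the blue rack at (510,245).
- **Forceps:** (228,272); the pair at (167,94) is far back.
- **Trays:** caddy (250,207), sample tray (146,250), instrument tray (419,244). The white plate at (231,310) is not a tray.

```bash
cat > h.py <<'E'
import cv2, numpy as np
from plant import manip
def cal(n):
    c=manip.get_calibration(n); c['f']=210/np.tan(np.radians(c['fov_y']/2)); return c
def ray(n,p):
    c=cal(n); d=np.array([(p[0]-c['cx'])/c['f'],(p[1]-c['cy'])/c['f'],1.]); R=np.array(c['R']);
    return -R.T@c['t'], R.T@d
def plane(n,p,z):
    o,d=ray(n,p); return o+d*(z-o[2])/d[2]
def proj(n,X):
    c=cal(n); q=np.array(c['R'])@np.array(X)+c['t']; return np.array([c['f']*q[0]/q[2]+c['cx'],c['f']*q[1]/q[2]+c['cy']])
def tri(p1,p2):
    o1,d1=ray('top',p1);o2,d2=ray('side',p2)
    s=np.linalg.lstsq(np.c_[d1,-d2],o2-o1,rcond=None)[0]
    a=o1+d1*s[0];b=o2+d2*s[1];return (a+b)/2,np.linalg.norm(a-b)
E
python3 - <<'E'
import cv2
t=cv2.imread('pics/top0.png');s=cv2.imread('pics/side0.png')
def cr(im,x,y,w,h,k,fn):cv2.imwrite(fn,cv2.resize(im[y:y+h,x:x+w],None,fx=k,fy=k,interpolation=cv2.INTER_NEAREST))
cr(t,100,150,260,150,3,'pics/c1.png');cr(s,130,150,260,195,3,'pics/c2.png');cr(t,310,200,160,90,5,'pics/c3.png')
E
```

```text
(no output)
```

View pics/c1.png

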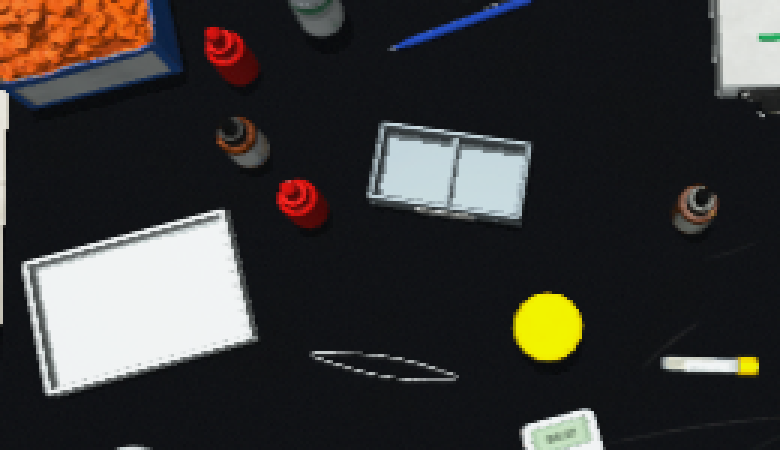

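View pics/c2.png

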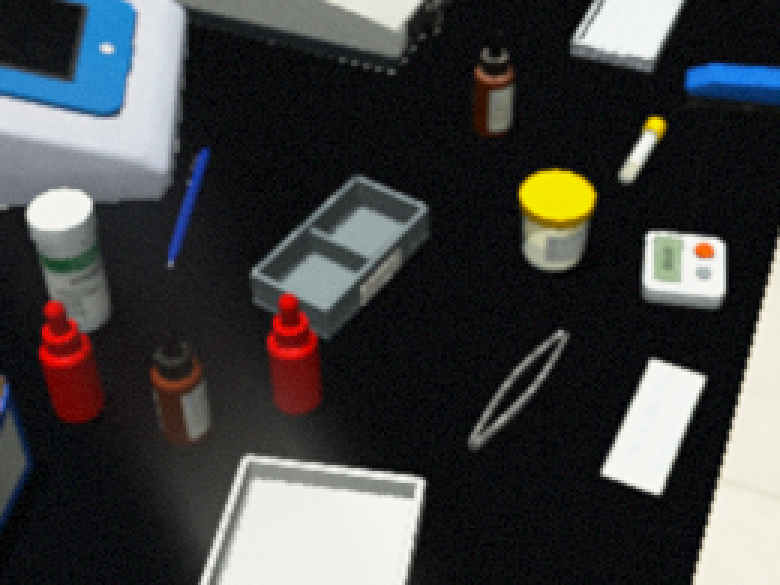

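View pics/c3.png

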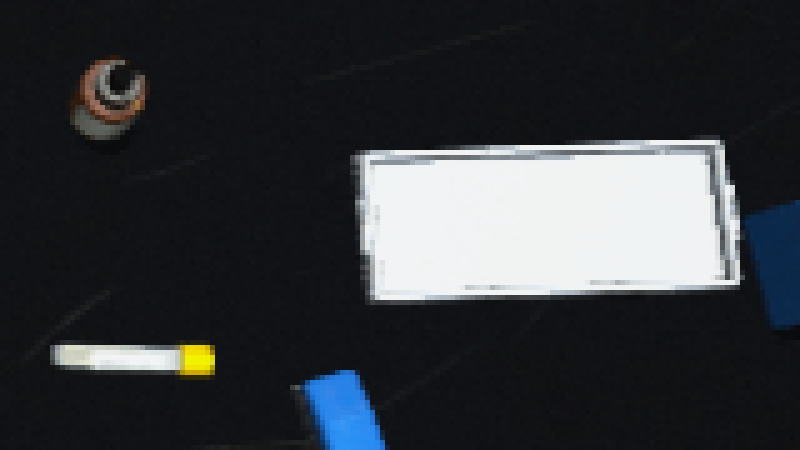

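```bash
cat > m.py <<'E'
from h import *
t=cv2.imread('pics/top0.png');s=cv2.imread('pics/side0.png')
for nm,a,b in(("A",(178.8,194.3),(187.3,269)),("B",(334.2,217),(294.7,170.7))):
    print(nm,tri(a,b),plane('top',a,.074),plane('side',b,.074))
def yel(im,x0,y0,x1,y1):
    h=cv2.cvtColor(im,cv2.COLOR_BGR2HSV);m=cv2.inRange(h,(20,140,110),(35,255,255));k=np.zeros_like(m);k[y0:y1,x0:x1]=m[y0:y1,x0:x1]
    ys,xs=np.nonzero(k);return xs.mean(),ys.mean(),len(xs)
a=yel(t,265,240,302,280);b=yel(s,300,205,332,240);print('cup',a,b,plane('top',a,.061),np.sqrt(4*a[2]/np.pi))
b=yel(s,300,205,332,240);print(' side',plane('side',b,.057))
a=yel(t,340,260,360,280);b=yel(s,335,180,360,200);print('cap',a,b,tri(a,b),plane('top',a,.010),plane('side',b,.010))
# bright contours
def rect(x0,y0,x1,y1,th,z):
    g=cv2.cvtColor(t,cv2.COLOR_BGR2GRAY);m=np.zeros_like(g);m[y0:y1,x0:x1]=(g[y0:y1,x0:x1]>th)*255
    cs,_=cv2.findContours(m,cv2.RETR_EXTERNAL,cv2.CHAIN_APPROX_NONE);c=max(cs,key=cv2.contourArea) if th>60 else np.vstack(cs)
    P=np.array([plane('top',p[0].astype(float),z)[:2] for p in c]).astype(np.float32)
    r=cv2.minAreaRect(P);bx=cv2.boxPoints(r);i=np.argmax([np.hypot(*(bx[k]-bx[k-1])) for k in range(4)]);d=bx[i]-bx[i-1]
    print('rect',np.round(r[0],4),np.round(r[1],4),'long axis deg',np.degrees(np.arctan2(d[1],d[0]))%180, proj('top',[*r[0],z]))
print('sample');rect(104,215,190,285,70,.022)
print('caddy');rect(218,185,282,228,70,.030)
print('instr');rect(376,222,460,268,70,.014)
print('forceps');rect(200,262,256,281,50,.005)
print('tube');rect(316,262,358,280,70,.010)
c,_=tri((178.8,194.3),(187.3,269))
E
python3 m.py
```

```text
A (array([0.63735136, 0.2526953 , 0.06555884]), np.float64(0.004090709439652245)) [0.63287792 0.24993781 0.074     ] [0.63482698 0.25898146 0.074     ]
B (array([ 0.55040891, -0.13748234,  0.06508532]), np.float64(0.0005537502110912165)) [ 0.54836499 -0.1361033   0.074     ] [ 0.54694401 -0.12531326  0.074     ]
cup (np.float64(282.05263157894734), np.float64(258.444976076555), 418) (np.float64(315.2562189054726), np.float64(215.71144278606965), 402) [0.45539878 0.00053321 0.061     ] 23.06976657227589
 side [0.45441372 0.0021975  0.057     ]
cap (np.float64(348.9268292682927), np.float64(271.5609756097561), 41) (np.float64(348.3235294117647), np.float64(191.44117647058823), 34) (array([ 0.4140765 , -0.16972677,  0.01336899]), np.float64(0.0019672409462221565)) [ 0.41523972 -0.17023655  0.01      ] [ 0.41371639 -0.17420825  0.01      ]
sample
rect [0.5048 0.3499] [0.1218 0.1857] long axis deg 101.83021 [145.66651512 249.85925926]
caddy
rect [0.5978 0.0765] [0.1359 0.0764] long axis deg 77.78111 [249.31160194 207.29128265]
instr
rect [ 0.4755 -0.3606] [0.1992 0.0796] long axis deg 88.60461 [419.30215807 243.34363704]
forceps
rect [0.4367 0.1433] [0.1289 0.0189] long axis deg 76.864624 [227.45382887 271.48516285]
tube
rect [ 0.4176 -0.1371] [0.0828 0.0128] long axis deg 86.18117 [336.05559556 271.49655067]
```

Run:
```python
import cv2,numpy as np
t=cv2.imread('pics/top0.png');s=cv2.imread('pics/side0.png')
def cr(im,x,y,w,h,k):return cv2.resize(im[y:y+h,x:x+w],None,fx=k,fy=k,interpolation=cv2.INTER_NEAREST)
r=lambda im:np.clip(im.astype(float)*1.8,0,255).astype(np.uint8)
a=np.hstack([cr(t,165,180,38,30,10),cr(t,315,203,38,30,10)]);b=np.hstack([cr(s,165,255,38,48,6),cr(s,275,160,38,48,6)])
cv2.imwrite('pics/d1.png',r(a));cv2.imwrite('pics/d2.png',r(b))
from h import *
for n,pts in(('top',[(60,160),(560,160)]),):pass
for X in([.635,.252],[.549,-.137]):
    for z in(0,.06,.0735,.102):print(X,z,proj('top',[*X,z]).round(1),proj('side',[*X,z]).round(1))
```

```text
[0.635, 0.252] 0 [184.8 200.7] [193.5 291. ]
[0.635, 0.252] 0.06 [179.3 195. ] [189.9 271.3]
[0.635, 0.252] 0.0735 [178.  193.6] [189.1 266.6]
[0.635, 0.252] 0.102 [175.1 190.6] [187.2 256.4]
[0.549, -0.137] 0 [330.7 222.4] [294.4 191.2]
[0.549, -0.137] 0.06 [333.8 217.9] [295.2 172.6]
[0.549, -0.137] 0.0735 [334.5 216.8] [295.4 168.2]
[0.549, -0.137] 0.102 [336.2 214.4] [295.8 158.7]
```

View pics/d1.png

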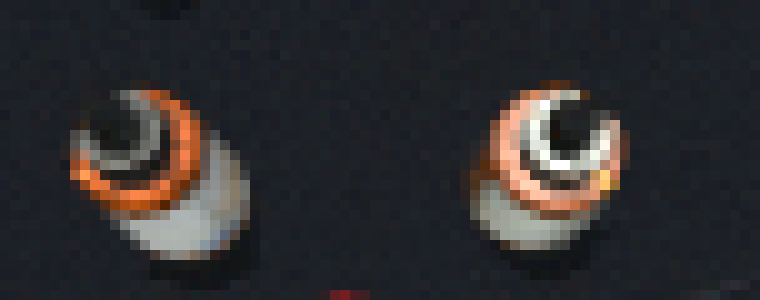

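View pics/d2.png

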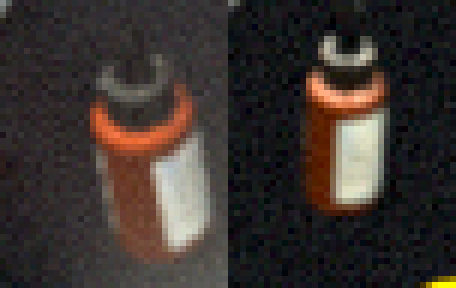

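```bash
cat >> h.py <<'E'
from scipy.spatial.transform import Rotation as Ro
def go(x,y,z,yaw=None):
    """print tool-frame shift and turn to TCP (x,y,z), tool y axis line at yaw deg"""
    s=manip.state();q=s['tool_rot'];R=Ro.from_quat([*q[1:],q[0]]).as_matrix()
    d=R.T@(np.array([x,y,z])-s['tool_pos']);cur=np.degrees(np.arctan2(R[1,1],R[0,1]))
    if yaw is None: yaw=cur
    w=(yaw-cur+90)%180-90
    T=Ro.from_euler('z',cur+w,degrees=True).as_matrix()@np.array([[0,1,0],[1,0,0],[0,0,-1.]])
    # columns: x=( sin? ) y along yaw, z down
    c,sn=np.cos(np.radians(cur+w)),np.sin(np.radians(cur+w))
    yv=np.array([c,sn,0]);zv=np.array([0,0,-1.]);xv=np.cross(yv,zv);T=np.c_[xv,yv,zv]
    rv=Ro.from_matrix(R.T@T).as_rotvec()
    print('d',d.round(4),'rot',rv.round(4),'yaw now',round(cur,1),'turn',round(w,1),'n>=',max(np.linalg.norm(d)/.05,np.degrees(np.linalg.norm(rv))/8.59).__round__(1),'t',round(s['time'],2),'j6',s['joint_pos'][5].round(2),'w',round(s['gripper_width'],3))
E
python3 - <<'E'
from h import *
print('bays',plane('top',(239.3,207.3),.004),plane('top',(264.7,209.7),.004))
print('reds',plane('top',(178+1,172),.05),plane('top',(202,219),.04))
print(proj('top',[.155,.605,.239]))
go(.634,.254,.18,112)
E
```

```text
bays [0.60582485 0.10501847 0.004     ] [0.59464986 0.03718484 0.004     ]
reds [0.70034492 0.25458136 0.05      ] [0.5725971  0.19932611 0.04      ]
[-33.78773875 433.9751786 ]
d [-0.5512 -0.221   0.0585] rot [-0.0017 -0.0008 -0.6348] yaw now 75.6 turn 36.4 n>= 11.9 t 0.1 j6 -0.12 w 0.999
```

Call:
step_arm:
  deltas:
    - [-0.551,-0.221,0.058,0,0,-0.635,-1]
    - [-0.551,-0.221,0.058,0,0,-0.635,-1]
    - [-0.551,-0.221,0.058,0,0,-0.635,-1]
    - [-0.551,-0.221,0.058,0,0,-0.635,-1]
    - [-0.551,-0.221,0.058,0,0,-0.635,-1]
    - [-0.551,-0.221,0.058,0,0,-0.635,-1]
    - [-0.551,-0.221,0.058,0,0,-0.635,-1]
    - [-0.551,-0.221,0.058,0,0,-0.635,-1]
    - [-0.551,-0.221,0.058,0,0,-0.635,-1]
    - [-0.551,-0.221,0.058,0,0,-0.635,-1]
    - [-0.551,-0.221,0.058,0,0,-0.635,-1]
    - [-0.551,-0.221,0.058,0,0,-0.635,-1]
    - [-0.551,-0.221,0.058,0,0,-0.635,-0.4]
    - [-0.551,-0.221,0.058,0,0,-0.635,-0.4]
    - [-0.551,-0.221,0.058,0,0,-0.635,-0.4]

```text
time: 1.6
tool_pos: [0.6331, 0.2552, 0.1808]
tool_rot: [-0.001, -0.191, 0.982, 0.0]
contact_force: [0.0, -0.0, 1.1]
gripper_width: 0.702
```

Run:
```python
from h import *
go(.634,.254,.044,112)
for n in("top","side"):cv2.imwrite(f"pics/{n}1.png",manip.grab_frame(n)[:,:,::-1])
t=cv2.imread('pics/top1.png')[130:260,100:290];s=cv2.imread('pics/side1.png')[170:320,120:310]
cv2.imwrite('pics/e1.png',np.hstack([cv2.resize(t,(570,450))[:, :400],cv2.resize(s,(570,450))[:,:400]]))
```

```text
d [-0.0005 -0.0015  0.1368] rot [ 0.0007 -0.0012  0.0007] yaw now 112.0 turn -0.0 n>= 2.7 t 1.6 j6 -1.68 w 0.702
```

View pics/e1.png

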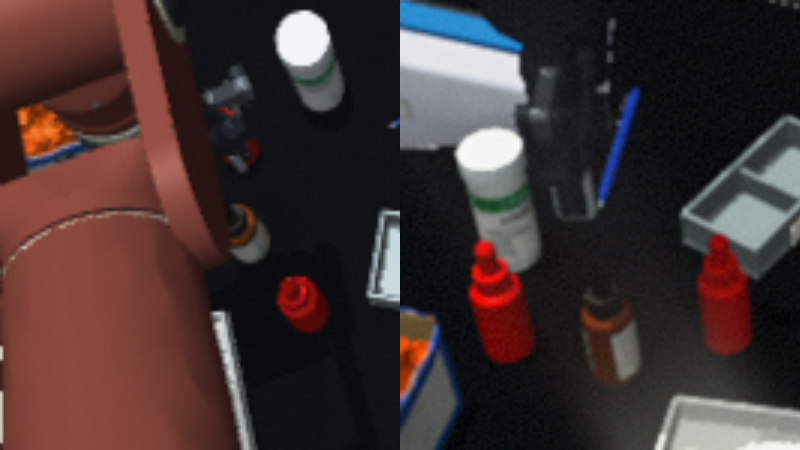

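Call:
step_arm:
  deltas:
    - [0,-0.001,0.02,0,0,0,-0.4]
    - [0,-0.001,0.04,0,0,0,-0.4]
    - [0,-0.001,0.06,0,0,0,-0.4]
    - [0,-0.001,0.08,0,0,0,-0.4]
    - [0,-0.001,0.1,0,0,0,-0.4]
    - [0,-0.001,0.115,0,0,0,-0.4]
    - [0,-0.001,0.126,0,0,0,-0.4]
    - [0,-0.001,0.136,0,0,0,-0.4]
    - [0,-0.001,0.136,0,0,0,-0.4]
    - [0,-0.001,0.136,0,0,0,-0.4]

```text
time: 2.7
tool_pos: [0.6347, 0.2538, 0.0458]
tool_rot: [0.0, -0.191, 0.982, 0.0]
contact_force: [-0.3, 0.4, -0.7]
gripper_width: 0.701
```

Run:
```python
from h import *
go(.634,.254,.044,112)
for n in("side",):cv2.imwrite(f"pics/{n}2.png",manip.grab_frame(n)[:,:,::-1])
s=cv2.imread('pics/side2.png')[200:320,120:280]
cv2.imwrite('pics/e2.png',cv2.resize(s,None,fx=5,fy=5))
```

```text
d [0.0006 0.0004 0.0018] rot [-0.0001  0.0006  0.0003] yaw now 112.0 turn -0.0 n>= 0.0 t 2.7 j6 -1.68 w 0.701
```

View pics/e2.png

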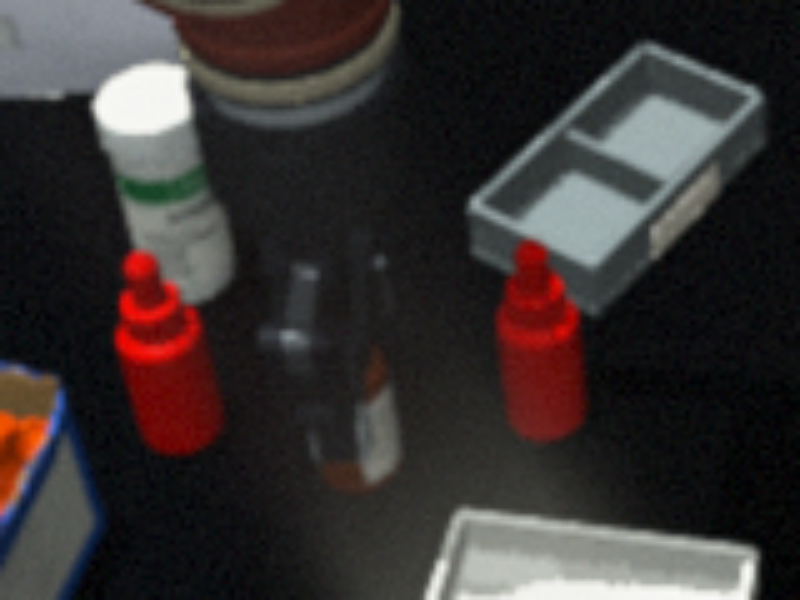

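Fingers straddle dropper A (foot near crop (355,480)), both red bottles untouched. Closing.

Call:
step_arm:
  deltas:
    - [0,0,0,0,0,0,0.2]
    - [0,0,0,0,0,0,0.6]
    - [0,0,0,0,0,0,1]
    - [0,0,0,0,0,0,1]
    - [0,0,0,0,0,0,1]
    - [0,0,0,0,0,0,1]
    - [0,0,0,0,0,0,1]

```text
time: 3.45
tool_pos: [0.6352, 0.2539, 0.0466]
tool_rot: [0.001, -0.191, 0.982, 0.0]
contact_force: [-0.8, 0.9, 6.3]
gripper_width: 0.359
```

Call:
step_arm:
  deltas:
    - [0,0,-0.015,0,0,0,1]
    - [0,0,-0.04,0,0,0,1]
    - [0,0,-0.07,0,0,0,1]
    - [0,0,-0.1,0,0,0,1]
    - [0,0,-0.115,0,0,0,1]
    - [0,0,-0.12,0,0,0,1]
    - [0,0,-0.12,0,0,0,1]

```text
time: 4.15
tool_pos: [0.6343, 0.2536, 0.1653]
tool_rot: [0.0, -0.191, 0.982, -0.0]
contact_force: [0.7, -0.0, -2.0]
gripper_width: 0.352
```

Run:
```python
from h import *
go(.606,.106,.165,167.8)
go(.606,.106,.165,-12.2)
for n in("top","side",):cv2.imwrite(f"pics/{n}3.png",manip.grab_frame(n)[:,:,::-1])
s=cv2.imread('pics/side3.png')[150:300,100:300]
cv2.imwrite('pics/e3.png',cv2.resize(s,None,fx=4,fy=4))
```

```text
d [ 0.0816 -0.1262  0.0003] rot [-1.000e-04  1.000e-04 -9.737e-01] yaw now 112.0 turn 55.8 n>= 6.5 t 4.15 j6 -1.68 w 0.352
d [ 0.0816 -0.1262  0.0003] rot [-1.000e-04  1.000e-04 -9.737e-01] yaw now 112.0 turn 55.8 n>= 6.5 t 4.15 j6 -1.68 w 0.352
```

View pics/e3.png

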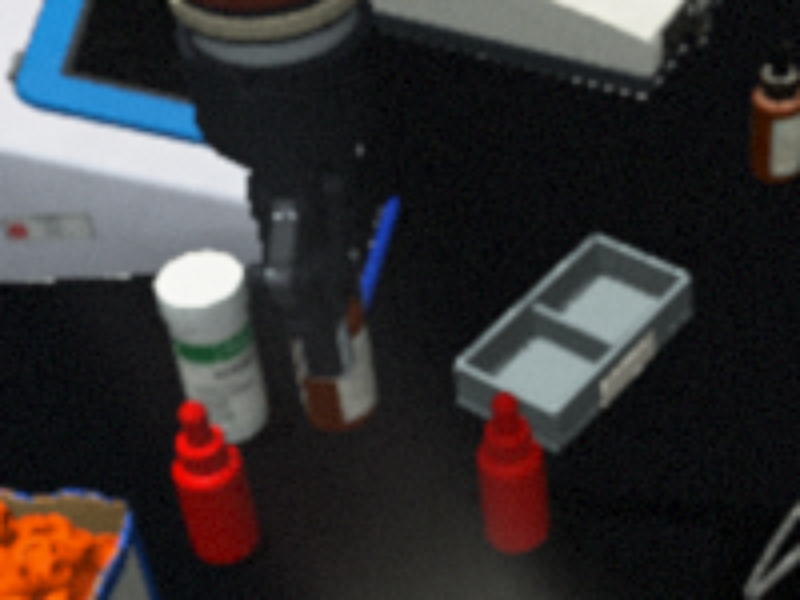

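Call:
step_arm:
  deltas:
    - [0.013,-0.021,0,0,0,0,1]
    - [0.03,-0.046,0,0,0,0,1]
    - [0.05,-0.077,0,0,0,0,1]
    - [0.07,-0.107,0,0,0,0,1]
    - [0.0815,-0.126,0.01,0,0,0,1]
    - [0.0815,-0.126,0.03,0,0,0,1]
    - [0.0815,-0.126,0.055,0,0,0,1]
    - [0.0815,-0.126,0.08,0,0,0,1]
    - [0.0815,-0.126,0.095,0,0,0,1]
    - [0.0815,-0.126,0.105,0,0,0,1]
    - [0.0815,-0.126,0.11,0,0,0,1]
    - [0.0815,-0.126,0.11,0,0,0,1]

```text
time: 5.45
tool_pos: [0.6059, 0.1064, 0.0549]
tool_rot: [-0.0, -0.191, 0.982, 0.0]
contact_force: [0.6, -0.5, -0.3]
gripper_width: 0.355
```

Run:
```python
from h import *
go(.606,.106,.051)
for n in("top","side",):cv2.imwrite(f"pics/{n}4.png",manip.grab_frame(n)[:,:,::-1])
s=cv2.imread('pics/side4.png')[150:300,150:350]
cv2.imwrite('pics/e4.png',cv2.resize(s,None,fx=4,fy=4))
```

```text
d [ 0.0001 -0.0004  0.0039] rot [ 0.0002 -0.0008  0.    ] yaw now 112.0 turn 0.0 n>= 0.1 t 5.45 j6 -1.9 w 0.355
```

View pics/e4.png

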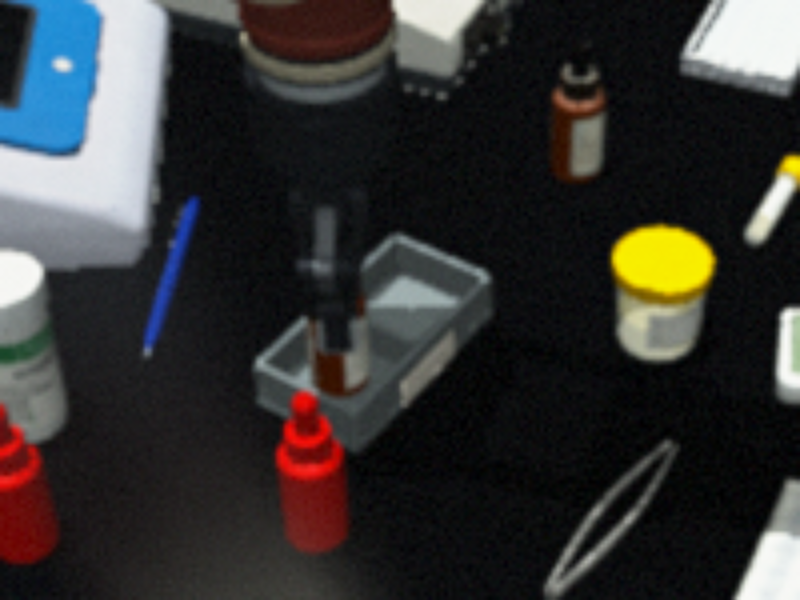

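Bottle is inside the left bay (crop (340,370)). Lower to the floor and release by opening partway.

Call:
step_arm:
  deltas:
    - [0,0,0.002,0,0,0,1]
    - [0,0,0.004,0,0,0,1]
    - [0,0,0.0045,0,0,0,1]
    - [0,0,0.0045,0,0,0,1]

```text
time: 5.95
tool_pos: [0.606, 0.1063, 0.0508]
tool_rot: [-0.0, -0.191, 0.982, -0.0]
contact_force: [-0.4, 0.3, -0.7]
gripper_width: 0.355
```

Call:
step_arm:
  deltas:
    - [0,0,0,0,0,0,0.1]
    - [0,0,0,0,0,0,-0.1]
    - [0,0,0,0,0,0,-0.4]
    - [0,0,0,0,0,0,-0.4]
    - [0,0,-0.02,0,0,0,-0.4]
    - [0,0,-0.05,0,0,0,-0.4]
    - [0,0,-0.08,0,0,0,-0.4]
    - [0,0,-0.11,0,0,0,-0.4]
    - [0,0,-0.13,0,0,0,-0.4]
    - [0,0,-0.13,0,0,0,-0.4]

```text
time: 6.95
tool_pos: [0.6084, 0.1065, 0.1853]
tool_rot: [0.004, -0.191, 0.982, -0.001]
contact_force: [0.5, 0.2, 0.3]
gripper_width: 0.699
```

Run:
```python
from h import *
go(.549,-.135,.18,-12.2)
go(.549,-.135,.18,-12.2+180)
for n in("top","side",):cv2.imwrite(f"pics/{n}5.png",manip.grab_frame(n)[:,:,::-1])
s=cv2.imread('pics/side5.png')[150:300,150:350]
cv2.imwrite('pics/e5.png',cv2.resize(s,None,fx=4,fy=4))
```

```text
d [ 0.1456 -0.2016  0.0048] rot [-0.006   0.0056 -0.9736] yaw now 112.0 turn 55.8 n>= 6.5 t 6.95 j6 -1.9 w 0.699
d [ 0.1456 -0.2016  0.0048] rot [-0.006   0.0056 -0.9736] yaw now 112.0 turn 55.8 n>= 6.5 t 6.95 j6 -1.9 w 0.699
```

View pics/e5.png

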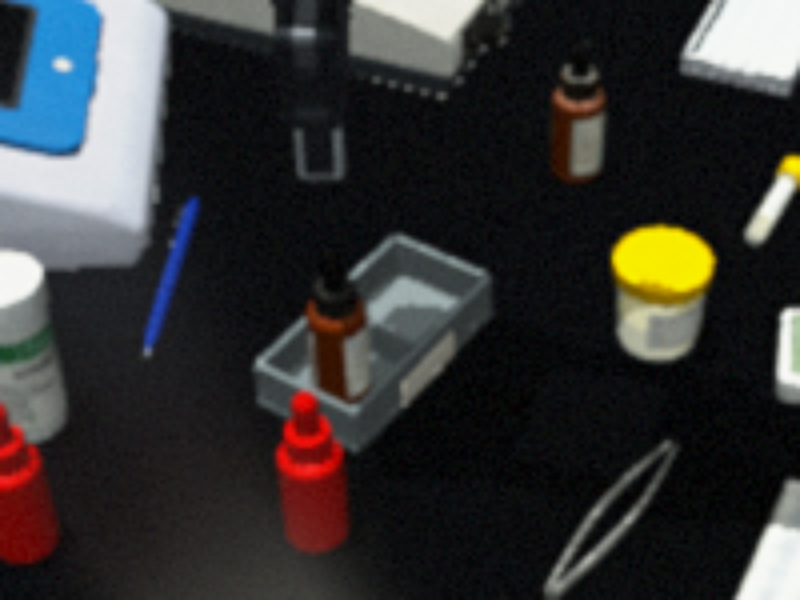

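Call:
step_arm:
  deltas:
    - [0.03,-0.04,0.004,0,0,0.15,-0.4]
    - [0.06,-0.08,0.004,0,0,0.3,-0.4]
    - [0.09,-0.12,0.004,0,0,0.45,-0.4]
    - [0.12,-0.16,0.004,0,0,0.6,-0.4]
    - [0.146,-0.202,0.005,0,0,0.75,-0.4]
    - [0.146,-0.202,0.005,0,0,0.9,-0.4]
    - [0.146,-0.202,0.005,0,0,1.05,-0.4]
    - [0.146,-0.202,0.005,0,0,1.2,-0.4]
    - [0.146,-0.202,0.005,0,0,1.35,-0.4]
    - [0.146,-0.202,0.005,0,0,1.5,-0.4]
    - [0.146,-0.202,0.005,0,0,1.65,-0.4]
    - [0.146,-0.202,0.005,0,0,1.8,-0.4]
    - [0.146,-0.202,0.005,0,0,1.95,-0.4]
    - [0.146,-0.202,0.005,0,0,2.1,-0.4]
    - [0.146,-0.202,0.005,0,0,2.168,-0.4]
    - [0.146,-0.202,0.005,0,0,2.168,-0.4]
    - [0.146,-0.202,0.005,0,0,2.168,-0.4]

```text
time: 8.75
tool_pos: [0.5456, -0.1354, 0.174]
tool_rot: [-0.001, 0.778, 0.629, -0.001]
contact_force: [0.2, 0.4, -0.7]
gripper_width: 0.701
```

Run:
```python
from h import *
go(.549,-.135,.044,-12.2)
for n in("top","side",):cv2.imwrite(f"pics/{n}6.png",manip.grab_frame(n)[:,:,::-1])
s=cv2.imread('pics/side6.png')[80:230,200:400]
cv2.imwrite('pics/e6.png',cv2.resize(s,None,fx=4,fy=4))
```

```text
d [0.001  0.0036 0.13  ] rot [-0.0029 -0.0005  0.0014] yaw now -12.1 turn -0.1 n>= 2.6 t 8.75 j6 -0.16 w 0.701
```

View pics/e6.png

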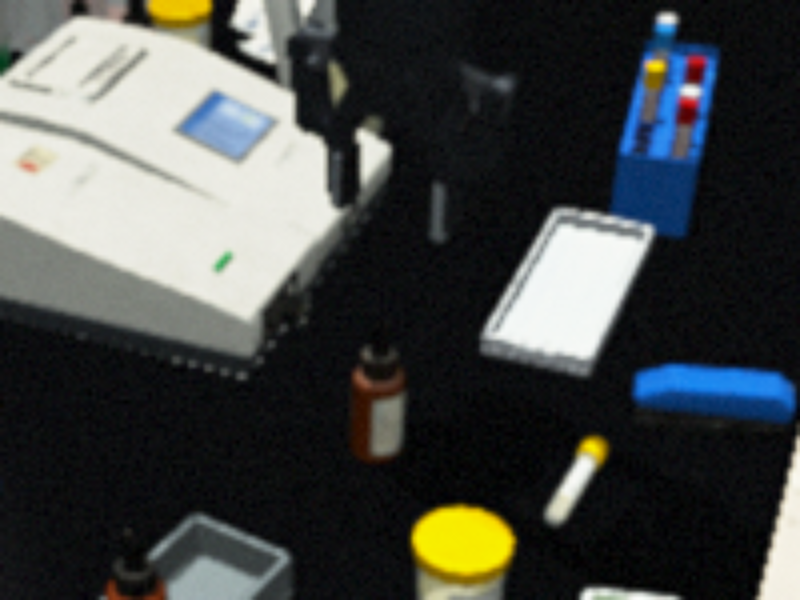

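Call:
step_arm:
  deltas:
    - [0.001,0.004,0.02,0,0,0,-0.4]
    - [0.001,0.004,0.04,0,0,0,-0.4]
    - [0.001,0.004,0.06,0,0,0,-0.4]
    - [0.001,0.004,0.08,0,0,0,-0.4]
    - [0.001,0.004,0.1,0,0,0,-0.4]
    - [0.001,0.004,0.115,0,0,0,-0.4]
    - [0.001,0.004,0.125,0,0,0,-0.4]
    - [0.001,0.004,0.13,0,0,0,-0.4]
    - [0.001,0.004,0.13,0,0,0,-0.4]

```text
time: 9.75
tool_pos: [0.5503, -0.1355, 0.0454]
tool_rot: [-0.0, 0.778, 0.628, -0.0]
contact_force: [0.3, 0.5, 0.9]
gripper_width: 0.698
```

Call:
step_arm:
  deltas:
    - [0,0,0,0,0,0,0.2]
    - [0,0,0,0,0,0,0.6]
    - [0,0,0,0,0,0,1]
    - [0,0,0,0,0,0,1]
    - [0,0,0,0,0,0,1]
    - [0,0,0,0,0,0,1]
    - [0,0,0,0,0,0,1]

```text
time: 10.45
tool_pos: [0.5513, -0.1359, 0.0472]
tool_rot: [0.001, 0.778, 0.628, 0.0]
contact_force: [-1.3, 0.5, 6.1]
gripper_width: 0.353
```

Call:
step_arm:
  deltas:
    - [0,0,-0.015,0,0,0,1]
    - [0,0,-0.04,0,0,0,1]
    - [0,0,-0.07,0,0,0,1]
    - [0,0,-0.1,0,0,0,1]
    - [0,0,-0.125,0,0,0,1]
    - [0,0,-0.135,0,0,0,1]
    - [0,0,-0.135,0,0,0,1]

```text
time: 11.15
tool_pos: [0.5515, -0.1359, 0.183]
tool_rot: [0.002, 0.778, 0.628, 0.001]
contact_force: [-0.0, -0.1, -1.0]
gripper_width: 0.356
```

Run:
```python
from h import *
go(.594,.041,.165,-12.2)
for n in("top","side",):cv2.imwrite(f"pics/{n}7.png",manip.grab_frame(n)[:,:,::-1])
s=cv2.imread('pics/side7.png')[80:230,200:400]
cv2.imwrite('pics/e7.png',cv2.resize(s,None,fx=4,fy=4))
```

```text
d [0.1819 0.0041 0.0179] rot [ 0.0039  0.0006 -0.0001] yaw now -12.2 turn 0.0 n>= 3.7 t 11.15 j6 -0.16 w 0.356
```

View pics/e7.png

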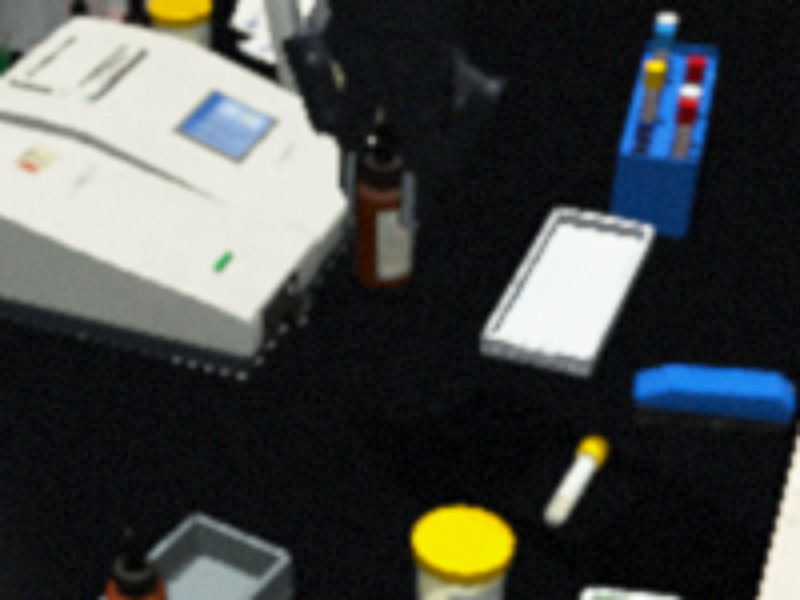

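Call:
step_arm:
  deltas:
    - [0.02,0,0,0,0,0,1]
    - [0.05,0.001,0,0,0,0,1]
    - [0.085,0.002,0,0,0,0,1]
    - [0.12,0.003,0.01,0,0,0,1]
    - [0.15,0.004,0.018,0,0,0,1]
    - [0.17,0.004,0.018,0,0,0,1]
    - [0.181,0.004,0.018,0,0,0,1]
    - [0.181,0.004,0.04,0,0,0,1]
    - [0.181,0.004,0.065,0,0,0,1]
    - [0.181,0.004,0.09,0,0,0,1]
    - [0.181,0.004,0.11,0,0,0,1]
    - [0.181,0.004,0.122,0,0,0,1]
    - [0.181,0.004,0.127,0,0,0,1]
    - [0.181,0.004,0.127,0,0,0,1]

```text
time: 12.65
tool_pos: [0.5923, 0.0403, 0.0532]
tool_rot: [-0.0, 0.778, 0.628, -0.001]
contact_force: [-0.6, 0.1, -1.3]
gripper_width: 0.358
```

Run:
```python
from h import *
go(.594,.041,.0515,-12.2)
for n in("top","side",):cv2.imwrite(f"pics/{n}8.png",manip.grab_frame(n)[:,:,::-1])
s=cv2.imread('pics/side8.png')[150:300,150:350]
cv2.imwrite('pics/e8.png',cv2.resize(s,None,fx=4,fy=4))
```

```text
d [0.0011 0.0015 0.0017] rot [-0.0013  0.0003 -0.0004] yaw now -12.2 turn 0.0 n>= 0.0 t 12.65 j6 0.16 w 0.358
```

View pics/e8.png

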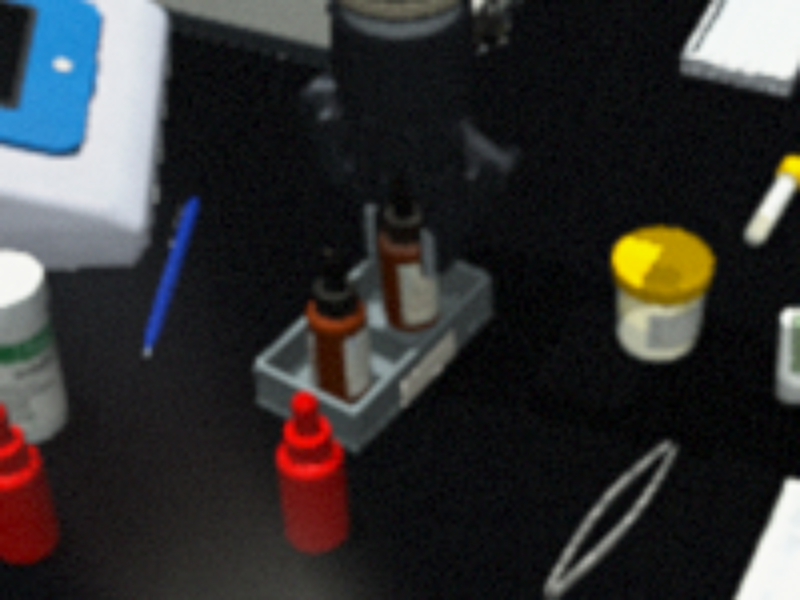

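Call:
step_arm:
  deltas:
    - [0.001,0.001,0.0015,0,0,0,1]
    - [0.001,0.001,0.0022,0,0,0,1]
    - [0.001,0.001,0.0022,0,0,0,1]
    - [0.001,0.001,0.0022,0,0,0,0.1]
    - [0.001,0.001,0.0022,0,0,0,-0.1]
    - [0.001,0.001,0.0022,0,0,0,-0.4]
    - [0.001,0.001,0.0022,0,0,0,-0.4]
    - [0.001,0.001,-0.02,0,0,0,-0.4]
    - [0.001,0.001,-0.05,0,0,0,-0.4]
    - [0.001,0.001,-0.08,0,0,0,-0.4]
    - [0.001,0.001,-0.11,0,0,0,-0.4]
    - [0.001,0.001,-0.13,0,0,0,-0.4]
    - [0.001,0.001,-0.13,0,0,0,-0.4]

```text
time: 14.05
tool_pos: [0.5962, 0.0412, 0.1882]
tool_rot: [0.003, 0.778, 0.628, 0.003]
contact_force: [0.8, 0.1, -0.2]
gripper_width: 0.701
```

Run:
```python
from h import *
go(.455,.001,.15,-78.2)
```

```text
d [-0.0692 -0.1298  0.0371] rot [ 0.0061 -0.0055  1.1519] yaw now -12.2 turn -66.0 n>= 7.7 t 14.05 j6 0.16 w 0.701
```

Call:
step_arm:
  deltas:
    - [-0.01,-0.02,0,0,0,0.14,-0.5]
    - [-0.022,-0.042,0,0,0,0.28,-0.8]
    - [-0.034,-0.064,0.005,0,0,0.42,-1]
    - [-0.046,-0.086,0.01,0,0,0.56,-1]
    - [-0.058,-0.108,0.02,0,0,0.7,-1]
    - [-0.069,-0.13,0.03,0,0,0.84,-1]
    - [-0.069,-0.13,0.037,0,0,0.98,-1]
    - [-0.069,-0.13,0.037,0,0,1.1,-1]
    - [-0.069,-0.13,0.037,0,0,1.152,-1]
    - [-0.069,-0.13,0.037,0,0,1.152,-1]
    - [-0.069,-0.13,0.037,0,0,1.152,-1]

```text
time: 15.15
tool_pos: [0.4517, 0.0014, 0.1457]
tool_rot: [-0.0, 0.995, 0.103, -0.001]
contact_force: [-0.3, 0.6, 0.6]
gripper_width: 0.999
```

Run:
```python
from h import *
go(.455,.001,.021,-78.2)
for n in("top","side",):cv2.imwrite(f"pics/{n}9.png",manip.grab_frame(n)[:,:,::-1])
s=cv2.imread('pics/side9.png')[120:270,200:400]
cv2.imwrite('pics/e9.png',cv2.resize(s,None,fx=4,fy=4))
```

```text
d [0.0034 0.0011 0.1247] rot [-0.0006  0.0016  0.001 ] yaw now -78.1 turn -0.1 n>= 2.5 t 15.15 j6 1.2 w 0.999
```

View pics/e9.png

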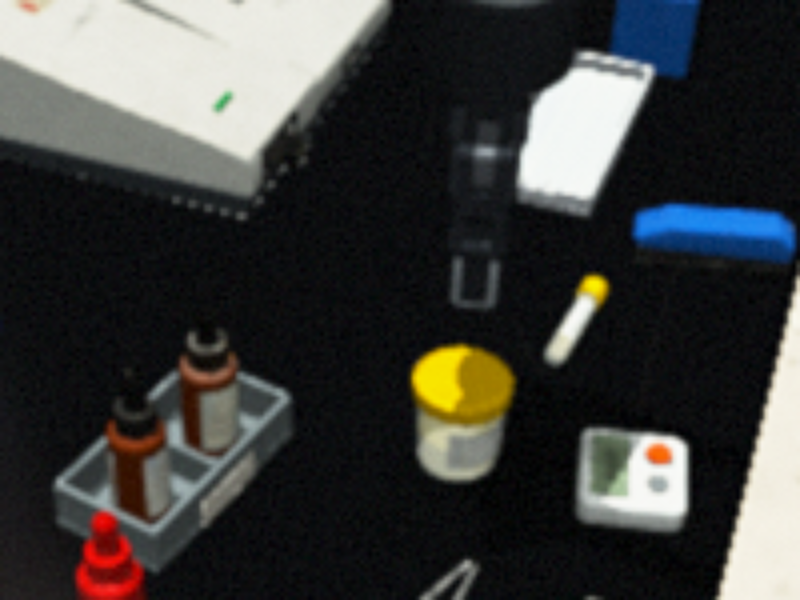

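Call:
step_arm:
  deltas:
    - [0.003,0.001,0.02,0,0,0,-1]
    - [0.003,0.001,0.04,0,0,0,-1]
    - [0.003,0.001,0.06,0,0,0,-1]
    - [0.003,0.001,0.075,0,0,0,-1]
    - [0.003,0.001,0.085,0,0,0,-1]
    - [0.003,0.001,0.095,0,0,0,-1]
    - [0.003,0.001,0.105,0,0,0,-1]
    - [0.003,0.001,0.115,0,0,0,-1]
    - [0.003,0.001,0.123,0,0,0,-1]
    - [0.003,0.001,0.125,0,0,0,-1]
    - [0.003,0.001,0.125,0,0,0,-1]

```text
time: 16.35
tool_pos: [0.4552, 0.001, 0.0215]
tool_rot: [-0.0, 0.995, 0.103, -0.0]
contact_force: [-0.4, 0.6, 0.2]
gripper_width: 0.999
```

Call:
step_arm:
  deltas:
    - [0,0,0,0,0,0,-0.5]
    - [0,0,0,0,0,0,0]
    - [0,0,0,0,0,0,1]
    - [0,0,0,0,0,0,1]
    - [0,0,0,0,0,0,1]
    - [0,0,0,0,0,0,1]
    - [0,0,0,0,0,0,1]

```text
time: 17.05
tool_pos: [0.4562, 0.0008, 0.0227]
tool_rot: [0.0, 0.995, 0.103, 0.001]
contact_force: [-0.4, -0.2, 6.4]
gripper_width: 0.63
```

Run:
```python
from h import *
go(.455,.001,.021,-78.2)
for n in("side",):cv2.imwrite(f"pics/{n}10.png",manip.grab_frame(n)[:,:,::-1])
s=cv2.imread('pics/side10.png')[150:270,240:400]
cv2.imwrite('pics/e10.png',cv2.resize(s,None,fx=5,fy=5))
```

```text
d [-0.0012 -0.0004  0.0017] rot [ 0.0006 -0.0015 -0.0001] yaw now -78.2 turn 0.0 n>= 0.0 t 17.05 j6 1.2 w 0.63
```

View pics/e10.png

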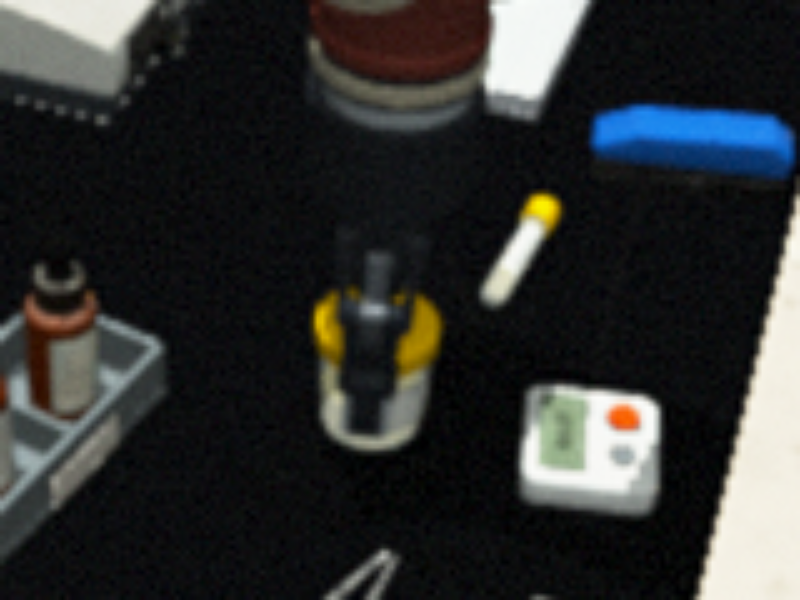

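Call:
step_arm:
  deltas:
    - [0,0,-0.01,0,0,0,1]
    - [0,0,-0.03,0,0,0,1]
    - [0,0,-0.06,0,0,0,1]
    - [0,0,-0.09,0,0,0,1]
    - [0,0,-0.1,0,0,0,1]
    - [0,0,-0.1,0,0,0,1]

```text
time: 17.7
tool_pos: [0.4564, 0.0008, 0.1235]
tool_rot: [0.001, 0.995, 0.103, 0.002]
contact_force: [0.0, 0.6, -0.2]
gripper_width: 0.628
```

Run:
```python
from h import *
P=[plane('top',(x/3+100,y/3+150),.022)[:2] for x,y in((22,263),(226,210),(257,340),(48,395))]
print(np.round(P,4),np.mean(P,0),[np.hypot(*(P[i]-P[i-1])).round(3) for i in range(4)])
P=[plane('top',(x/3+100,y/3+150),.004)[:2] for x,y in((40,272),(224,222),(250,335),(56,388))]
print(np.mean(P,0),[np.hypot(*(P[i]-P[i-1])).round(3) for i in range(4)])
u=np.array([-.204,.979]);c=np.array([.506,.352]);print(c+.032*u,c-.045*u)
go(*(c+.032*u),.12,-78.2)
for n in("top","side",):cv2.imwrite(f"pics/{n}11.png",manip.grab_frame(n)[:,:,::-1])
s=cv2.imread('pics/side11.png')[120:270,200:400]
cv2.imwrite('pics/e11.png',cv2.resize(s,None,fx=4,fy=4))
```

```text
[[0.5433 0.4495]
 [0.5785 0.2726]
 [0.4633 0.2473]
 [0.4287 0.4245]] [0.50343107 0.34849593] [np.float64(0.117), np.float64(0.18), np.float64(0.118), np.float64(0.181)]
[0.50360532 0.35072402] [np.float64(0.103), np.float64(0.166), np.float64(0.104), np.float64(0.171)]
[0.499472 0.383328] [0.51518  0.307945]
d [ 0.1203 -0.3657  0.0034] rot [ 0.0014 -0.0035 -0.0002] yaw now -78.2 turn 0.0 n>= 7.7 t 17.7 j6 1.2 w 0.628
```

View pics/e11.png

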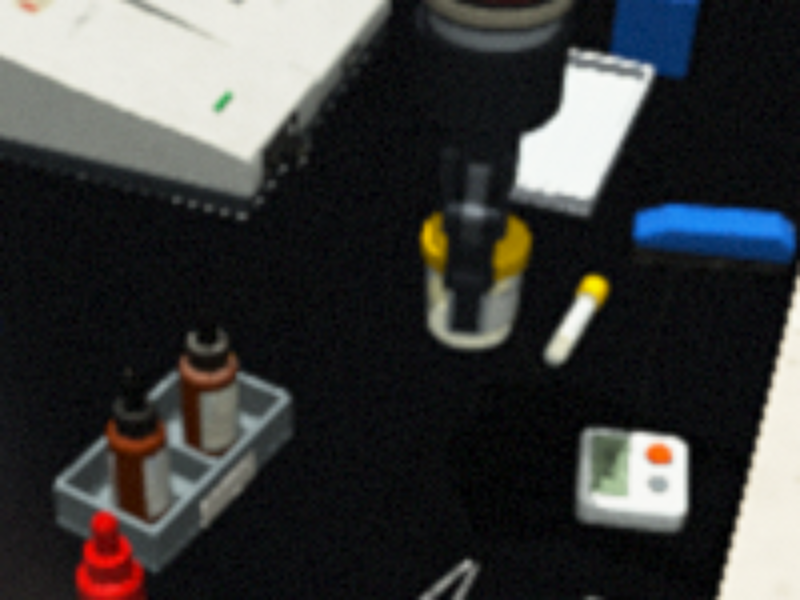

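Call:
step_arm:
  deltas:
    - [0.006,-0.02,0,0,0,0,1]
    - [0.016,-0.05,0,0,0,0,1]
    - [0.028,-0.087,0,0,0,0,1]
    - [0.04,-0.124,0,0,0,0,1]
    - [0.052,-0.161,0,0,0,0,1]
    - [0.064,-0.198,0,0,0,0,1]
    - [0.076,-0.235,0,0,0,0,1]
    - [0.088,-0.272,0,0,0,0,1]
    - [0.1,-0.309,0,0,0,0,1]
    - [0.109,-0.34,0,0,0,0,1]
    - [0.114,-0.356,0,0,0,0,1]
    - [0.117,-0.364,0.01,0,0,0,1]
    - [0.117,-0.364,0.03,0,0,0,1]
    - [0.117,-0.364,0.05,0,0,0,1]
    - [0.117,-0.364,0.07,0,0,0,1]
    - [0.117,-0.364,0.08,0,0,0,1]
    - [0.117,-0.364,0.085,0,0,0,1]
    - [0.117,-0.364,0.085,0,0,0,1]

```text
time: 19.6
tool_pos: [0.4951, 0.3804, 0.0358]
tool_rot: [0.0, 0.995, 0.102, -0.001]
contact_force: [0.7, -0.0, -0.5]
gripper_width: 0.629
```

Run:
```python
from h import *
go(.497,.381,.0268,-78.2)
for n in("top","side",):cv2.imwrite(f"pics/{n}12.png",manip.grab_frame(n)[:,:,::-1])
s=cv2.imread('pics/side12.png')[260:410,120:320]
cv2.imwrite('pics/e12.png',cv2.resize(s,None,fx=4,fy=4))
```

```text
d [ 0.002  -0.0002  0.009 ] rot [ 0.0007  0.0016 -0.0008] yaw now -78.2 turn 0.0 n>= 0.2 t 19.6 j6 1.9 w 0.629
```

View pics/e12.png

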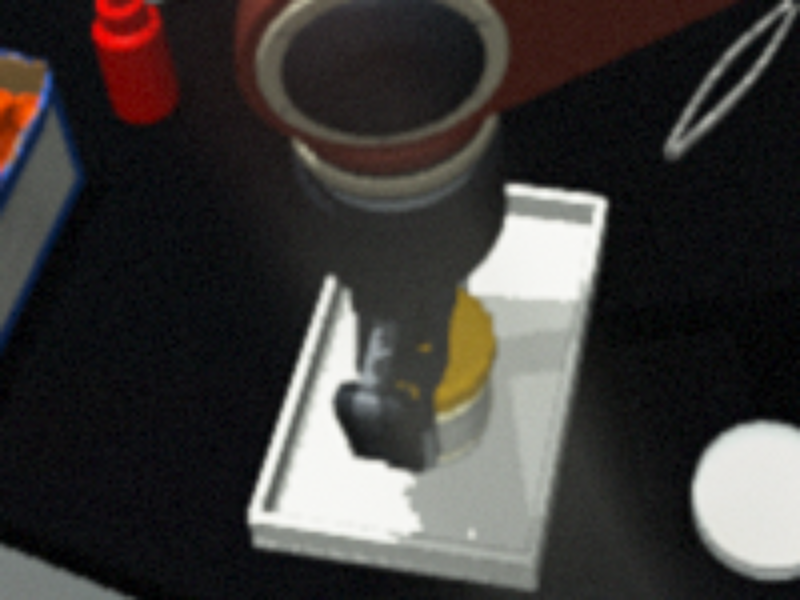

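Call:
step_arm:
  deltas:
    - [0.002,0,0.004,0,0,0,1]
    - [0.002,0,0.007,0,0,0,1]
    - [0.002,0,0.009,0,0,0,1]
    - [0.002,0,0.009,0,0,0,1]
    - [0.002,0,0.009,0,0,0,1]

```text
time: 20.2
tool_pos: [0.4974, 0.3816, 0.0277]
tool_rot: [0.0, 0.995, 0.103, -0.0]
contact_force: [-0.3, 0.6, -0.2]
gripper_width: 0.63
```

Call:
step_arm:
  deltas:
    - [0,0,0,0,0,0,-0.3]
    - [0,0,0,0,0,0,-0.45]
    - [0,0,0,0,0,0,-0.6]
    - [0,0,0,0,0,0,-0.6]
    - [0,0,0,0,0,0,-0.6]

```text
time: 20.7
tool_pos: [0.4975, 0.3816, 0.0279]
tool_rot: [-0.0, 0.995, 0.103, 0.0]
contact_force: [0.2, -0.4, -0.0]
gripper_width: 0.799
```

Call:
step_arm:
  deltas:
    - [0,0,-0.01,0,0,0,-0.6]
    - [0,0,-0.03,0,0,0,-0.6]
    - [0,0,-0.06,0,0,0,-0.6]
    - [0,0,-0.09,0,0,0,-0.6]
    - [0,0,-0.12,0,0,0,-0.6]
    - [0,0,-0.12,0,0,0,-0.6]

```text
time: 21.3
tool_pos: [0.5006, 0.3834, 0.1549]
tool_rot: [-0.002, 0.995, 0.103, 0.005]
contact_force: [0.1, 1.0, 0.4]
gripper_width: 0.796
```

Run:
```python
from h import *
for n in("top","side",):cv2.imwrite(f"pics/{n}13.png",manip.grab_frame(n)[:,:,::-1])
s=cv2.imread('pics/side13.png')[260:410,120:320]
cv2.imwrite('pics/e13.png',cv2.resize(s,None,fx=4,fy=4))
# tube
t=cv2.imread('pics/top0.png');g=cv2.cvtColor(t,cv2.COLOR_BGR2GRAY)
m=np.zeros_like(g);m[262:280,316:358]=(g[262:280,316:358]>70)*255
ys,xs=np.nonzero(m);P=np.c_[xs,ys].astype(np.float32);c,e=cv2.PCACompute(P,None)[:2] if 0 else (P.mean(0),None)
print(c,plane('top',c,.008))
s=cv2.imread('pics/side0.png');g=cv2.cvtColor(s,cv2.COLOR_BGR2GRAY);m=np.zeros_like(g);m[185:215,332:360]=(g[185:215,332:360]>70)*255
ys,xs=np.nonzero(m);c=(xs.mean(),ys.mean());print(c,len(xs),plane('side',c,.008))
u=np.radians(86.2);print('tube ctr ->grasp')
go(.4195,-.138,.15,-3.8)
go(.4195,-.138,.15,176.2)
```

```text
[336.95267 271.1006 ] [ 0.4185877  -0.13981377  0.008     ]
(np.float64(343.63157894736844), np.float64(199.26973684210526)) 152 [ 0.41781878 -0.14049669  0.008     ]
tube ctr ->grasp
d [-0.1832  0.4929 -0.0015] rot [ 9.0000e-04 -2.7000e-03 -1.2987e+00] yaw now -78.2 turn 74.4 n>= 10.5 t 21.4 j6 1.9 w 0.799
d [-0.1832  0.4929 -0.0015] rot [ 9.0000e-04 -2.7000e-03 -1.2987e+00] yaw now -78.2 turn 74.4 n>= 10.5 t 21.4 j6 1.9 w 0.799
```

View pics/e13.png

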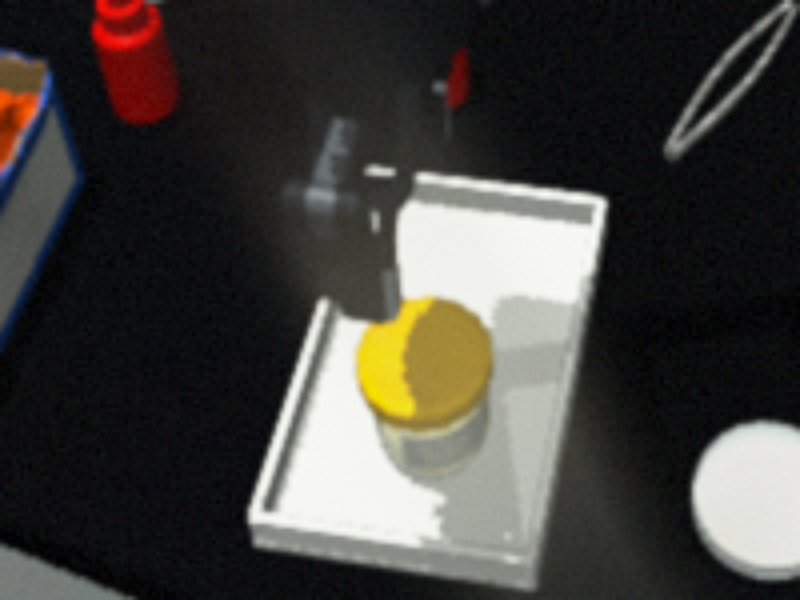

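Cup stands in the tray, clear of the walls (crop (430,400)). Next, the tube: both views agree on (0.418,-0.140).

Call:
step_arm:
  deltas:
    - [-0.015,0.04,0,0,0,-0.12,-0.4]
    - [-0.033,0.088,0,0,0,-0.24,0]
    - [-0.051,0.136,0,0,0,-0.36,0.2]
    - [-0.069,0.184,0,0,0,-0.48,0.2]
    - [-0.087,0.232,0,0,0,-0.6,0.2]
    - [-0.105,0.28,0,0,0,-0.72,0.2]
    - [-0.122,0.328,0,0,0,-0.84,0.2]
    - [-0.14,0.376,0,0,0,-0.96,0.2]
    - [-0.158,0.424,0,0,0,-1.08,0.2]
    - [-0.175,0.47,0,0,0,-1.2,0.2]
    - [-0.183,0.493,0,0,0,-1.299,0.2]
    - [-0.183,0.493,0.03,0,0,-1.299,0.2]
    - [-0.183,0.493,0.05,0,0,-1.299,0.2]
    - [-0.183,0.493,0.06,0,0,-1.299,0.2]
    - [-0.183,0.493,0.06,0,0,-1.299,0.2]

```text
time: 22.9
tool_pos: [0.4172, -0.1373, 0.0851]
tool_rot: [-0.003, 0.73, 0.683, -0.001]
contact_force: [0.1, 0.4, 0.4]
gripper_width: 0.4
```

Run:
```python
from h import *
go(.4182,-.1395,.011,-3.8)
for n in("top","side",):cv2.imwrite(f"pics/{n}14.png",manip.grab_frame(n)[:,:,::-1])
s=cv2.imread('pics/side14.png')[120:240,270:430]
cv2.imwrite('pics/e14.png',cv2.resize(s,None,fx=5,fy=5))
```

```text
d [-0.0023  0.0015  0.0741] rot [-0.0052 -0.0024  0.0004] yaw now -3.8 turn -0.0 n>= 1.5 t 22.9 j6 -0.42 w 0.4
```

View pics/e14.png

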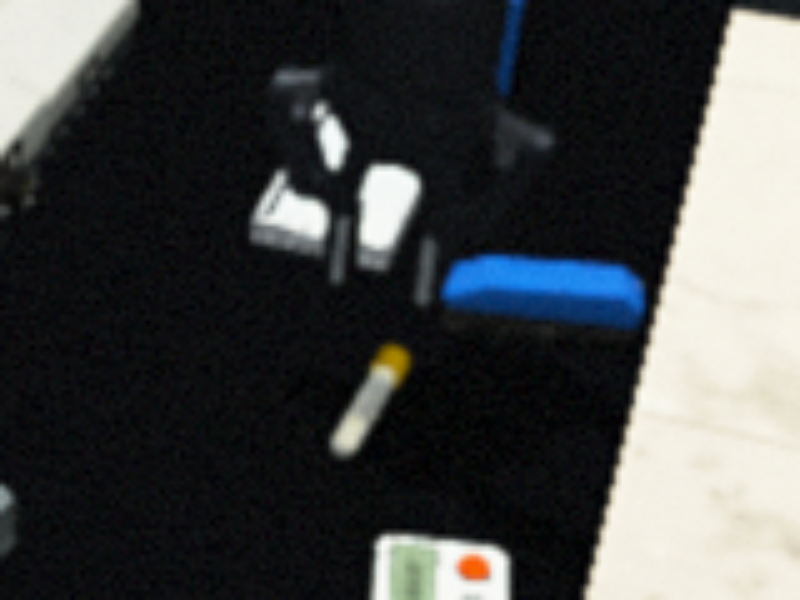

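Call:
step_arm:
  deltas:
    - [-0.002,0.0015,0.02,0,0,0,0.2]
    - [-0.002,0.0015,0.04,0,0,0,0.2]
    - [-0.002,0.0015,0.055,0,0,0,0.2]
    - [-0.002,0.0015,0.064,0,0,0,0.2]
    - [-0.002,0.0015,0.07,0,0,0,0.2]
    - [-0.002,0.0015,0.073,0,0,0,0.2]
    - [-0.002,0.0015,0.073,0,0,0,0.2]
    - [-0.002,0.0015,0.073,0,0,0,0.2]

```text
time: 23.8
tool_pos: [0.4211, -0.1408, 0.0155]
tool_rot: [0.001, 0.73, 0.683, 0.0]
contact_force: [-1.7, 0.1, 0.2]
gripper_width: 0.4
```

Run:
```python
from h import *
go(.4182,-.1395,.011,-3.8)
for n in("side",):cv2.imwrite(f"pics/{n}15.png",manip.grab_frame(n)[:,:,::-1])
s=cv2.imread('pics/side15.png')[150:240,290:410]
cv2.imwrite('pics/e15.png',cv2.resize(s,None,fx=6,fy=6))
```

```text
d [ 0.0011 -0.0029  0.0045] rot [0.0012 0.0006 0.0004] yaw now -3.8 turn -0.0 n>= 0.1 t 23.8 j6 -0.42 w 0.4
```

View pics/e15.png

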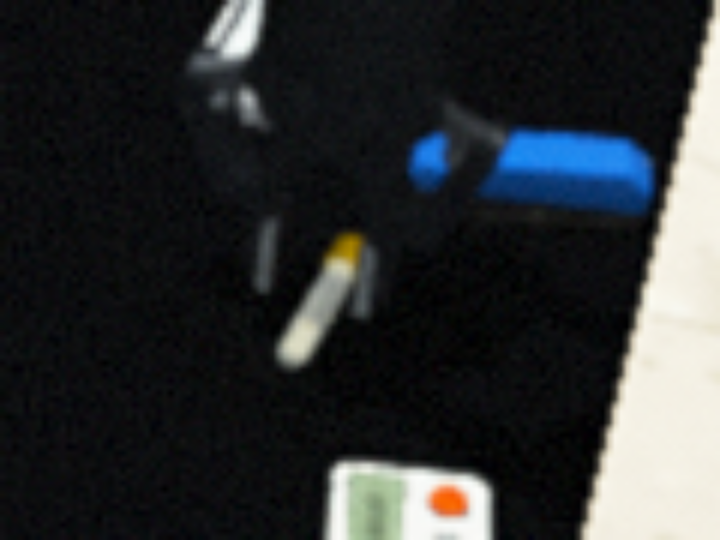

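Call:
step_arm:
  deltas:
    - [0.001,-0.0025,0.002,0,0,0,0.2]
    - [0.001,-0.0025,0.004,0,0,0,0.2]
    - [0.001,-0.0025,0.004,0,0,0,0.2]

```text
time: 24.15
tool_pos: [0.4177, -0.1392, 0.0105]
tool_rot: [-0.0, 0.73, 0.683, -0.0]
contact_force: [0.3, -0.3, 0.7]
gripper_width: 0.397
```

Call:
step_arm:
  deltas:
    - [0,0,0,0,0,0,0.5]
    - [0,0,0,0,0,0,0.7]
    - [0,0,0,0,0,0,1]
    - [0,0,0,0,0,0,1]
    - [0,0,0,0,0,0,1]
    - [0,0,0,0,0,0,1]

```text
time: 24.75
tool_pos: [0.4182, -0.1394, 0.011]
tool_rot: [0.0, 0.73, 0.683, 0.0]
contact_force: [-0.4, 0.0, 2.3]
gripper_width: 0.117
```

Call:
step_arm:
  deltas:
    - [0,0,-0.01,0,0,0,1]
    - [0,0,-0.03,0,0,0,1]
    - [0,0,-0.06,0,0,0,1]
    - [0,0,-0.09,0,0,0,1]
    - [0,0,-0.12,0,0,0,1]
    - [0,0,-0.13,0,0,0,1]
    - [0,0,-0.13,0,0,0,1]

```text
time: 25.45
tool_pos: [0.4191, -0.1399, 0.1427]
tool_rot: [0.002, 0.73, 0.683, 0.001]
contact_force: [0.1, 0.1, 0.1]
gripper_width: 0.121
```

Run:
```python
from h import *
go(.5127,.306,.145,-78.2)
for n in("side","top"):cv2.imwrite(f"pics/{n}16.png",manip.grab_frame(n)[:,:,::-1])
s=cv2.imread('pics/side16.png')[80:200,270:430]
cv2.imwrite('pics/e16.png',cv2.resize(s,None,fx=5,fy=5))
```

```text
d [ 0.4511  0.064  -0.0028] rot [ 4.3000e-03 -1.0000e-03  1.2989e+00] yaw now -3.8 turn -74.4 n>= 9.1 t 25.45 j6 -0.42 w 0.121
```

View pics/e16.png

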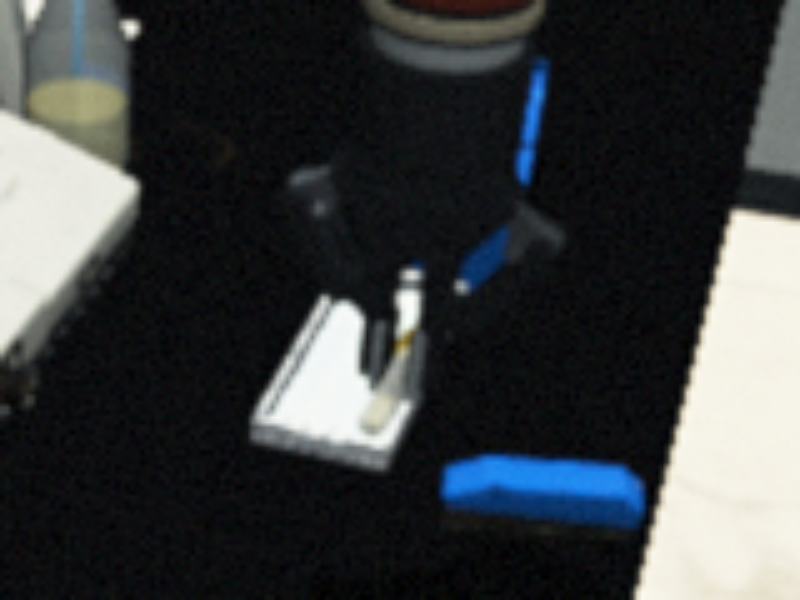

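Call:
step_arm:
  deltas:
    - [0.02,0.003,0,0,0,0.05,1]
    - [0.055,0.008,0,0,0,0.15,1]
    - [0.095,0.013,0,0,0,0.27,1]
    - [0.135,0.019,0,0,0,0.39,1]
    - [0.175,0.025,0,0,0,0.51,1]
    - [0.215,0.03,0,0,0,0.63,1]
    - [0.255,0.036,0,0,0,0.75,1]
    - [0.295,0.042,0,0,0,0.87,1]
    - [0.335,0.048,0,0,0,0.99,1]
    - [0.375,0.053,0,0,0,1.1,1]
    - [0.41,0.058,0,0,0,1.2,1]
    - [0.435,0.062,0,0,0,1.27,1]
    - [0.448,0.064,0,0,0,1.299,1]
    - [0.451,0.064,0,0,0,1.299,1]
    - [0.451,0.064,0.03,0,0,1.299,1]
    - [0.451,0.064,0.055,0,0,1.299,1]
    - [0.451,0.064,0.07,0,0,1.299,1]
    - [0.451,0.064,0.08,0,0,1.299,1]
    - [0.451,0.064,0.08,0,0,1.299,1]

```text
time: 27.45
tool_pos: [0.5105, 0.3055, 0.0588]
tool_rot: [0.001, 0.995, 0.103, -0.002]
contact_force: [0.1, -0.8, 0.0]
gripper_width: 0.118
```

Run:
```python
from h import *
go(.5127,.306,.016,-78.2)
for n in("side","top"):cv2.imwrite(f"pics/{n}17.png",manip.grab_frame(n)[:,:,::-1])
s=cv2.imread('pics/side17.png')[250:400,140:340]
cv2.imwrite('pics/e17.png',cv2.resize(s,None,fx=4,fy=4))
```

```text
d [ 0.0024 -0.      0.0428] rot [ 0.0008  0.0035 -0.0004] yaw now -78.2 turn 0.0 n>= 0.9 t 27.45 j6 1.78 w 0.118
```

View pics/e17.png

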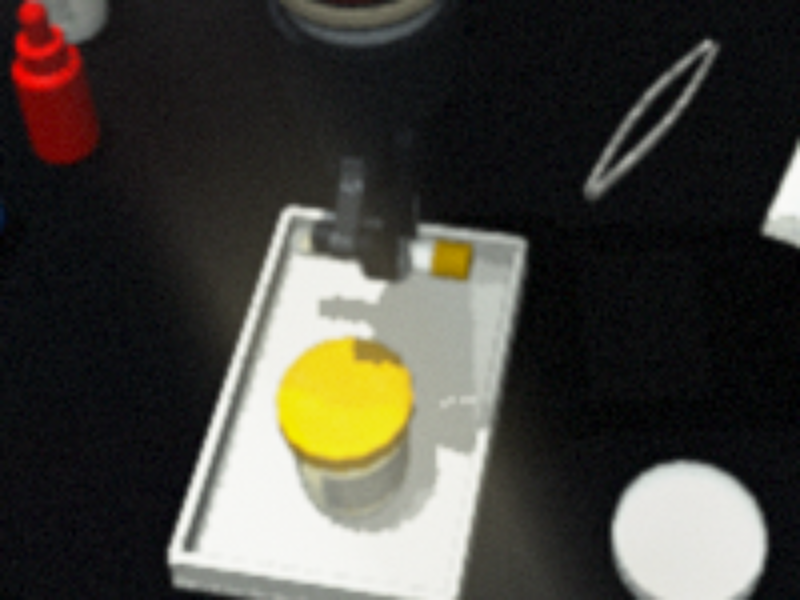

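Call:
step_arm:
  deltas:
    - [0,0,0.015,0,0,0,1]
    - [0,0,0.028,0,0,0,1]
    - [0,0,0.036,0,0,0,1]
    - [0,0,0.04,0,0,0,1]
    - [0,0,0.04,0,0,0,1]

```text
time: 28.05
tool_pos: [0.511, 0.3062, 0.0196]
tool_rot: [0.0, 0.995, 0.103, -0.001]
contact_force: [-0.6, 0.1, 0.4]
gripper_width: 0.119
```

Run:
```python
from h import *
go(.5115,.306,.0155,-78.2)
```

```text
d [0.0005 0.0003 0.0041] rot [ 0.0004  0.0019 -0.0001] yaw now -78.2 turn 0.0 n>= 0.1 t 28.05 j6 1.78 w 0.119
```

Call:
step_arm:
  deltas:
    - [0,0,0.002,0,0,0,1]
    - [0,0,0.004,0,0,0,1]
    - [0,0,0.004,0,0,0,1]
    - [0,0,0.004,0,0,0,1]

```text
time: 28.45
tool_pos: [0.5118, 0.3065, 0.0171]
tool_rot: [-0.0, 0.995, 0.103, 0.0]
contact_force: [0.0, 0.3, -0.8]
gripper_width: 0.119
```

Call:
step_arm:
  deltas:
    - [0,0,0,0,0,0,0.6]
    - [0,0,0,0,0,0,0.4]
    - [0,0,0,0,0,0,0.3]
    - [0,0,0,0,0,0,0.3]
    - [0,0,-0.01,0,0,0,0.3]
    - [0,0,-0.03,0,0,0,0.3]
    - [0,0,-0.06,0,0,0,0.3]
    - [0,0,-0.09,0,0,0,0.3]
    - [0,0,-0.12,0,0,0,0.3]
    - [0,0,-0.12,0,0,0,0.3]

```text
time: 29.45
tool_pos: [0.5149, 0.308, 0.1437]
tool_rot: [-0.002, 0.995, 0.103, 0.005]
contact_force: [1.4, 0.4, -0.1]
gripper_width: 0.354
```

Run:
```python
from h import *
for n in("side","top"):cv2.imwrite(f"pics/{n}18.png",manip.grab_frame(n)[:,:,::-1])
s=cv2.imread('pics/side18.png')[210:400,140:340]
cv2.imwrite('pics/e18.png',cv2.resize(s,None,fx=3,fy=3))
t=cv2.imread('pics/top0.png')[255:290,195:265];s=cv2.imread('pics/side0.png')[255:305,280:325]
cv2.imwrite('pics/e19.png',np.hstack([cv2.resize(t,None,fx=7,fy=7)[:245],cv2.resize(s,None,fx=7,fy=7)[:245]]))
go(.437,.1435,.12,-13)
```

```text
d [-0.1071  0.1444  0.0181] rot [ 1.0000e-03 -2.7000e-03 -1.1381e+00] yaw now -78.2 turn 65.2 n>= 7.6 t 29.55 j6 1.78 w 0.348
```

View pics/e18.png

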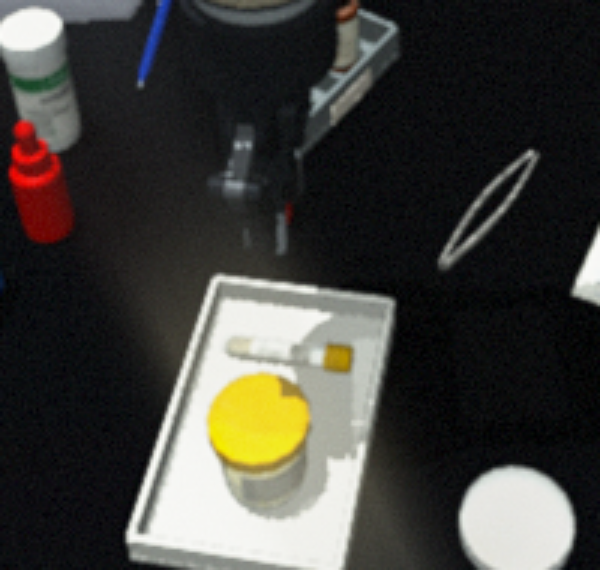

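View pics/e19.png

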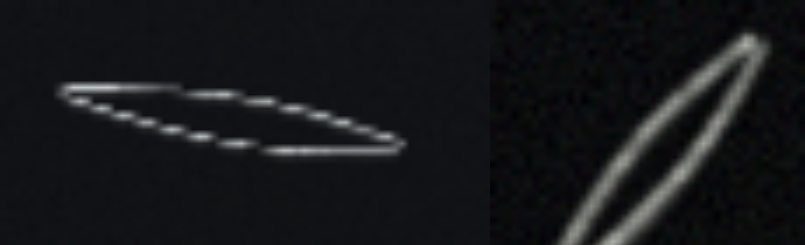

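Run:
```python
from h import *
a=plane('top',(203.6,267.9),.005);b=plane('top',(252.6,275.9),.005);print(a,b,(a+b)/2,np.linalg.norm(a-b),np.degrees(np.arctan2(*(a-b)[1::-1])))
s=[(540/3+140,153/3+210),(443/3+140,265/3+210)]
a,b=[plane('side',p,.005) for p in s];print(a,b,(a+b)/2,np.linalg.norm(a-b),np.degrees(np.arctan2(*(b-a)[1::-1])))
P=[plane('top',(x/5+310,y/5+200),.014)[:2] for x,y in((360,152),(722,142),(740,285),(372,300))]
print(np.mean(P,0),[np.hypot(*(P[i]-P[i-1])).round(3) for i in range(4)],P)
P=[plane('top',(x/5+310,y/5+200),.004)[:2] for x,y in((373,165),(708,155),(722,278),(380,290))];print(np.mean(P,0))
```

```text
[0.45006728 0.20487436 0.005     ] [0.42104206 0.07881574 0.005     ] [0.43555467 0.14184505 0.005     ] 0.12935702318966724 77.03353264595562
[0.41574016 0.08422634 0.005     ] [0.44814124 0.20471146 0.005     ] [0.4319407 0.1444689 0.005    ] 0.1247657518850301 74.94801760456362
[ 0.4741155  -0.36145871] [np.float64(0.078), np.float64(0.191), np.float64(0.075), np.float64(0.191)] [array([ 0.51601673, -0.26762367]), array([ 0.50861673, -0.45848777]), array([ 0.43341487, -0.45550292]), array([ 0.43841365, -0.26422049])]
[ 0.47407366 -0.36355248]
```

Call:
step_arm:
  deltas:
    - [-0.015,0.02,0,0,0,-0.13,0.2]
    - [-0.03,0.04,0,0,0,-0.26,0.1]
    - [-0.045,0.06,0,0,0,-0.39,0.1]
    - [-0.06,0.08,0,0,0,-0.52,0.1]
    - [-0.075,0.1,0,0,0,-0.65,0.1]
    - [-0.09,0.12,0,0,0,-0.78,0.1]
    - [-0.1,0.135,0,0,0,-0.91,0.1]
    - [-0.107,0.144,0.018,0,0,-1.04,0.1]
    - [-0.107,0.144,0.03,0,0,-1.138,0.1]
    - [-0.107,0.144,0.05,0,0,-1.138,0.1]
    - [-0.107,0.144,0.06,0,0,-1.138,0.1]
    - [-0.107,0.144,0.06,0,0,-1.138,0.1]

```text
time: 30.75
tool_pos: [0.4341, 0.1433, 0.074]
tool_rot: [-0.001, 0.783, 0.622, -0.003]
contact_force: [-0.6, 0.5, -0.1]
gripper_width: 0.446
```

Run:
```python
from h import *
go(.437,.143,.011,-13)
for n in("side",):cv2.imwrite(f"pics/{n}20.png",manip.grab_frame(n)[:,:,::-1])
s=cv2.imread('pics/side20.png')[200:320,240:400]
cv2.imwrite('pics/e20.png',cv2.resize(s,None,fx=5,fy=5))
```

```text
d [0.0005 0.0033 0.063 ] rot [-0.0055  0.0022 -0.0002] yaw now -13.0 turn 0.0 n>= 1.3 t 30.75 j6 0.38 w 0.446
```

View pics/e20.png

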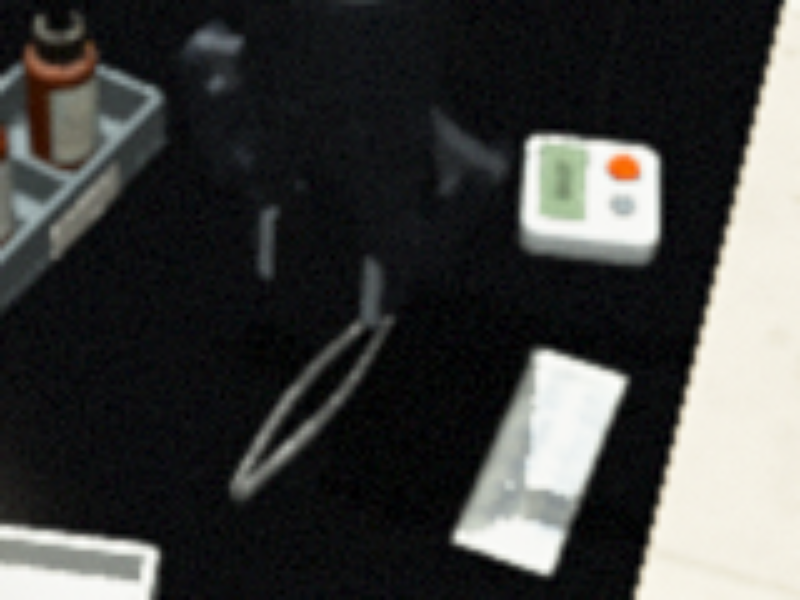

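Call:
step_arm:
  deltas:
    - [0,0.002,0.02,0,0,0,0.1]
    - [0,0.002,0.035,0,0,0,0.1]
    - [0,0.002,0.048,0,0,0,0.1]
    - [0,0.002,0.055,0,0,0,0.1]
    - [0,0.002,0.058,0,0,0,0.1]
    - [0,0.002,0.058,0,0,0,0.1]
    - [0,0.002,0.058,0,0,0,0.1]

```text
time: 31.5
tool_pos: [0.4389, 0.1433, 0.0195]
tool_rot: [0.0, 0.783, 0.623, 0.001]
contact_force: [-0.6, -0.2, -0.2]
gripper_width: 0.452
```

Run:
```python
from h import *
go(.4355,.143,.011,-13)
for n in("side",):cv2.imwrite(f"pics/{n}21.png",manip.grab_frame(n)[:,:,::-1])
s=cv2.imread('pics/side21.png')[220:310,260:380]
cv2.imwrite('pics/e21.png',cv2.resize(s,None,fx=6,fy=6))
```

```text
d [-0.0011 -0.0032  0.0085] rot [ 0.0011 -0.0004 -0.    ] yaw now -13.0 turn 0.0 n>= 0.2 t 31.5 j6 0.38 w 0.452
```

View pics/e21.png

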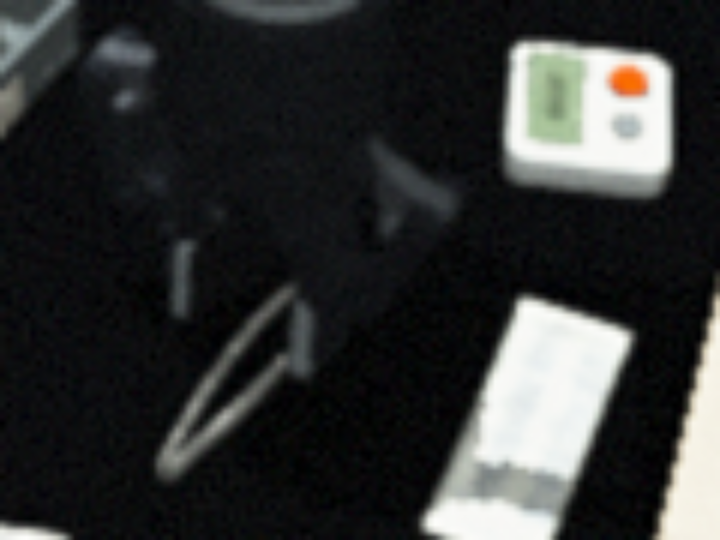

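Call:
step_arm:
  deltas:
    - [-0.001,-0.003,0.001,0,0,0,0.1]
    - [-0.001,-0.003,0.001,0,0,0,0.1]
    - [-0.001,-0.003,0.001,0,0,0,0.1]

```text
time: 31.85
tool_pos: [0.4351, 0.1429, 0.0179]
tool_rot: [0.0, 0.783, 0.622, 0.0]
contact_force: [-0.0, -0.4, 0.2]
gripper_width: 0.445
```

Run:
```python
from h import *
go(.4355,.143,.011,-13)
for p,z in(((308.3,283),.013),((290/6+260,362/6+220),.006),((182/6+260,315/6+220),.013),((170/6+260,470/6+220),.006),((295/6+260,290/6+220),.006)):print(plane('side',p,z))
```

```text
d [0.0002 0.0004 0.0069] rot [ 0.0002 -0.0001 -0.0001] yaw now -13.0 turn 0.0 n>= 0.1 t 31.85 j6 0.38 w 0.445
[0.41975407 0.1588915  0.013     ]
[0.42315965 0.1462957  0.006     ]
[0.46325907 0.14529563 0.013     ]
[0.44666614 0.2049821  0.006     ]
[0.43131419 0.11391072 0.006     ]
```

Call:
step_arm:
  deltas:
    - [0,0,0.003,0,0,0,0.1]
    - [0,0,0.006,0,0,0,0.1]
    - [0,0,0.007,0,0,0,0.1]
    - [0,0,0.007,0,0,0,0.1]

```text
time: 32.25
tool_pos: [0.4348, 0.1428, 0.0104]
tool_rot: [-0.0, 0.783, 0.622, -0.0]
contact_force: [-0.2, -0.2, -0.3]
gripper_width: 0.454
```

Call:
step_arm:
  deltas:
    - [0,0,0,0,0,0,0.3]
    - [0,0,0,0,0,0,0.5]
    - [0,0,0,0,0,0,0.7]
    - [0,0,0,0,0,0,1]
    - [0,0,0,0,0,0,1]
    - [0,0,0,0,0,0,1]
    - [0,0,0,0,0,0,1]

```text
time: 32.95
tool_pos: [0.4355, 0.1429, 0.0112]
tool_rot: [0.0, 0.783, 0.622, 0.0]
contact_force: [0.3, -0.1, 3.7]
gripper_width: 0.184
```

Call:
step_arm:
  deltas:
    - [0,0,-0.01,0,0,0,1]
    - [0,0,-0.03,0,0,0,1]
    - [0,0,-0.06,0,0,0,1]
    - [0,0,-0.09,0,0,0,1]
    - [0,0,-0.12,0,0,0,1]
    - [0,0,-0.13,0,0,0,1]
    - [0,0,-0.13,0,0,0,1]

```text
time: 33.65
tool_pos: [0.4362, 0.1431, 0.1426]
tool_rot: [0.001, 0.783, 0.622, 0.002]
contact_force: [0.7, 1.1, -0.6]
gripper_width: 0.18
```

Run:
```python
from h import *
go(.475,-.362,.14,-1.5)
for n in("side","top"):cv2.imwrite(f"pics/{n}22.png",manip.grab_frame(n)[:,:,::-1])
s=cv2.imread('pics/side22.png')[170:290,240:400]
cv2.imwrite('pics/e22.png',cv2.resize(s,None,fx=5,fy=5))
```

```text
d [-0.4834  0.1515  0.0024] rot [ 0.0036 -0.001  -0.2008] yaw now -13.0 turn 11.5 n>= 10.1 t 33.65 j6 0.38 w 0.18
```

View pics/e22.png

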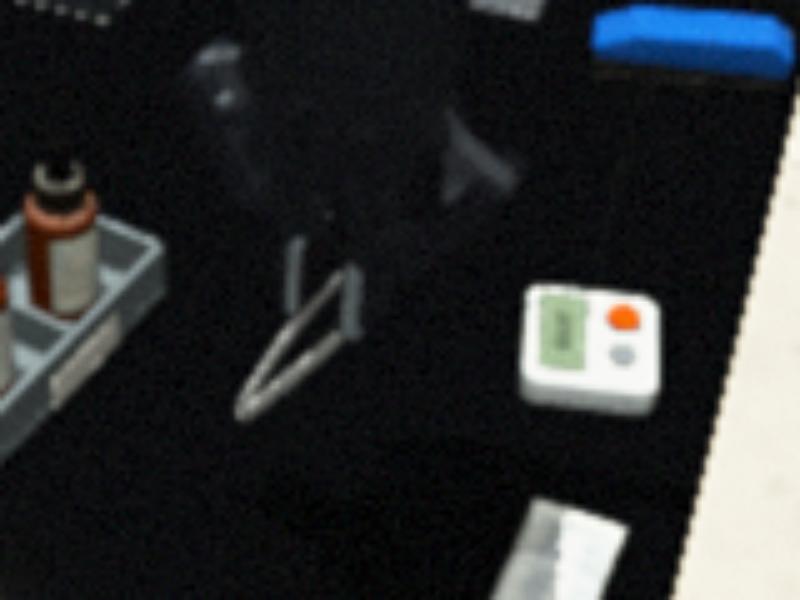

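Call:
step_arm:
  deltas:
    - [-0.018,0.006,0,0,0,-0.01,1]
    - [-0.05,0.016,0,0,0,-0.02,1]
    - [-0.09,0.028,0,0,0,-0.04,1]
    - [-0.13,0.041,0,0,0,-0.055,1]
    - [-0.17,0.053,0,0,0,-0.07,1]
    - [-0.21,0.066,0,0,0,-0.09,1]
    - [-0.25,0.078,0,0,0,-0.105,1]
    - [-0.29,0.091,0,0,0,-0.12,1]
    - [-0.33,0.103,0,0,0,-0.14,1]
    - [-0.37,0.116,0,0,0,-0.155,1]
    - [-0.41,0.128,0,0,0,-0.17,1]
    - [-0.445,0.139,0,0,0,-0.185,1]
    - [-0.47,0.147,0,0,0,-0.195,1]
    - [-0.483,0.1515,0,0,0,-0.2,1]
    - [-0.483,0.1515,0.03,0,0,-0.2,1]
    - [-0.483,0.1515,0.06,0,0,-0.2,1]
    - [-0.483,0.1515,0.08,0,0,-0.2,1]
    - [-0.483,0.1515,0.09,0,0,-0.2,1]
    - [-0.483,0.1515,0.09,0,0,-0.2,1]

```text
time: 35.65
tool_pos: [0.4727, -0.3598, 0.0479]
tool_rot: [-0.003, 0.716, 0.698, -0.0]
contact_force: [-0.6, -0.3, -1.0]
gripper_width: 0.186
```

Run:
```python
from h import *
go(.475,-.362,.0155,-1.5)
for n in("side","top"):cv2.imwrite(f"pics/{n}23.png",manip.grab_frame(n)[:,:,::-1])
s=cv2.imread('pics/side23.png')[90:200,280:420];t=cv2.imread('pics/top23.png')[190:300,360:500]
cv2.imwrite('pics/e23.png',np.hstack([cv2.resize(s,(400,314)),cv2.resize(t,(400,314))]))
```

```text
d [-0.0022  0.0025  0.0324] rot [-0.004  -0.0039 -0.0003] yaw now -1.5 turn 0.0 n>= 0.7 t 35.65 j6 -0.75 w 0.186
```

View pics/e23.png

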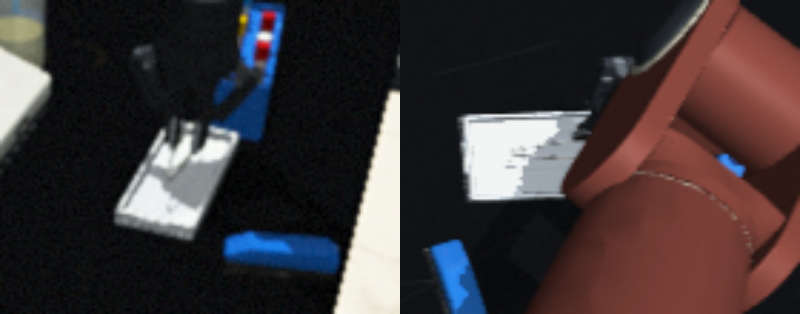

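Call:
step_arm:
  deltas:
    - [-0.001,0.001,0.01,0,0,0,1]
    - [-0.001,0.001,0.018,0,0,0,1]
    - [-0.001,0.001,0.024,0,0,0,1]
    - [-0.001,0.001,0.028,0,0,0,1]
    - [-0.001,0.001,0.028,0,0,0,1]
    - [-0.001,0.001,0.028,0,0,0,1]

```text
time: 36.35
tool_pos: [0.475, -0.3629, 0.0227]
tool_rot: [-0.0, 0.717, 0.697, -0.0]
contact_force: [0.3, -0.4, -0.4]
gripper_width: 0.18
```

Run:
```python
from h import *
go(.475,-.362,.0155,-1.5)
for n in("side",):cv2.imwrite(f"pics/{n}24.png",manip.grab_frame(n)[:,:,::-1])
s=cv2.imread('pics/side24.png')[110:185,300:400]
cv2.imwrite('pics/e24.png',cv2.resize(s,None,fx=8,fy=8))
```

```text
d [ 0.0009 -0.      0.0072] rot [-0.0001 -0.0001 -0.0008] yaw now -1.5 turn 0.0 n>= 0.1 t 36.35 j6 -0.75 w 0.18
```

View pics/e24.png

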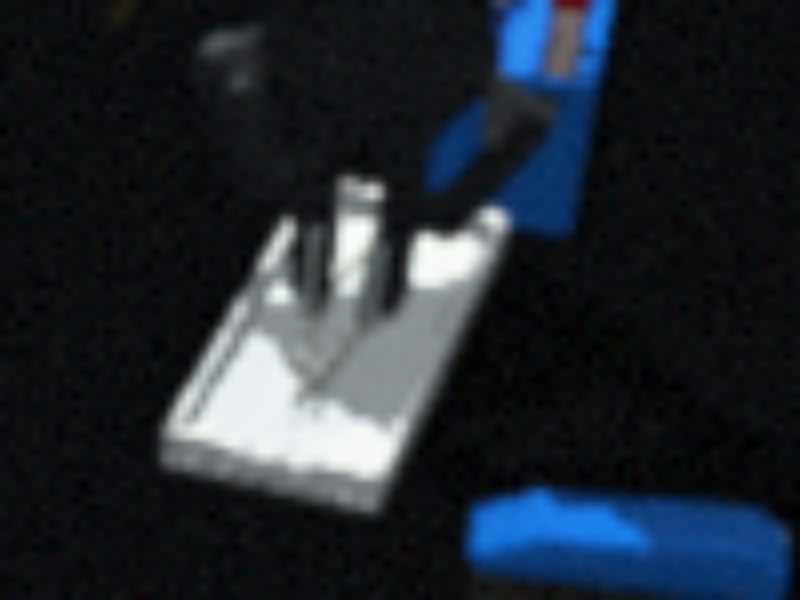

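Forceps end seen at crop (305,395), inside the tray walls. Lower by about 7 mm in two stages, then release.

Call:
step_arm:
  deltas:
    - [0,0,0.003,0,0,0,1]
    - [0,0,0.005,0,0,0,1]
    - [0,0,0.0065,0,0,0,1]
    - [0,0,0.0065,0,0,0,1]
    - [0,0,0.0065,0,0,0,1]

```text
time: 36.9
tool_pos: [0.475, -0.3628, 0.0162]
tool_rot: [-0.0, 0.717, 0.697, -0.0]
contact_force: [-0.2, -0.4, 0.4]
gripper_width: 0.182
```

Run:
```python
from h import *
go(.475,-.362,.0155,-1.5);print(manip.state()['contact_force'])
```

```text
d [0.0008 0.     0.0007] rot [-0.0001 -0.0001 -0.0008] yaw now -1.5 turn 0.0 n>= 0.0 t 36.9 j6 -0.75 w 0.182
[-0.19018261 -0.41691759  0.41041167]
```

Call:
step_arm:
  deltas:
    - [0,0,0.001,0,0,0,1]
    - [0,0,0.001,0,0,0,1]
    - [0,0,0.001,0,0,0,0.6]
    - [0,0,0.001,0,0,0,0.5]
    - [0,0,0.001,0,0,0,0.4]
    - [0,0,0.001,0,0,0,0.4]
    - [0,0,-0.01,0,0,0,0.4]
    - [0,0,-0.03,0,0,0,0.4]
    - [0,0,-0.06,0,0,0,0.4]
    - [0,0,-0.09,0,0,0,0.4]
    - [0,0,-0.13,0,0,0,0.4]
    - [0,0,-0.17,0,0,0,0.4]
    - [0,0,-0.2,0,0,0,0.4]
    - [0,0,-0.2,0,0,0,0.4]

```text
time: 38.3
tool_pos: [0.4773, -0.365, 0.2242]
tool_rot: [0.006, 0.717, 0.698, 0.0]
contact_force: [-0.2, -0.3, 0.2]
gripper_width: 0.3
```

Run:
```python
from h import *
go(.40,0.02,.25,-1.5)
for n in("side",):cv2.imwrite(f"pics/{n}25.png",manip.grab_frame(n)[:,:,::-1])
s=cv2.imread('pics/side25.png')[110:185,300:400]
cv2.imwrite('pics/e25.png',cv2.resize(s,None,fx=8,fy=8))
```

```text
d [ 0.3826 -0.0874 -0.0297] rot [ 0.0089  0.0083 -0.0007] yaw now -1.5 turn 0.0 n>= 7.9 t 38.3 j6 -0.75 w 0.3
```

View pics/e25.png

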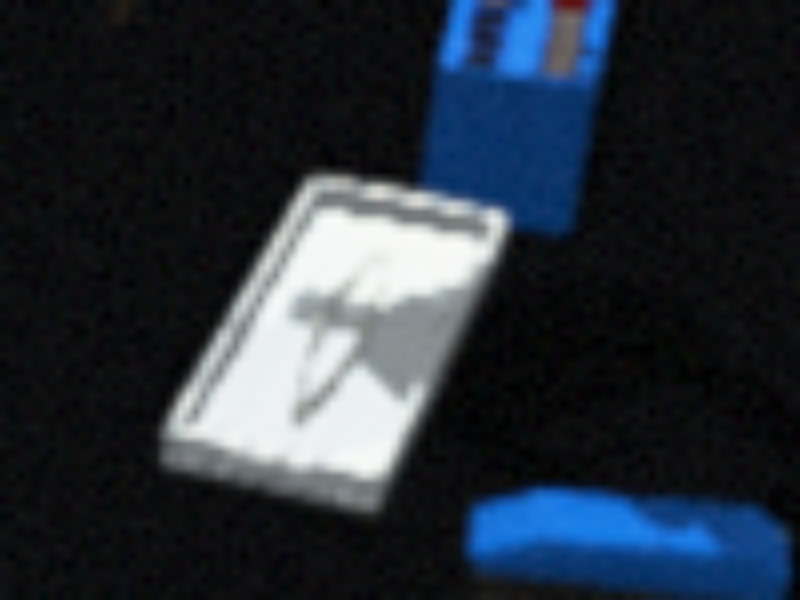

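Forceps lie flat in the tray. I move the arm clear for a final look.

Call:
step_arm:
  deltas:
    - [0.04,-0.005,-0.01,0,0,0,0.4]
    - [0.085,-0.018,-0.03,0,0,0,0.4]
    - [0.13,-0.03,-0.03,0,0,0,0.4]
    - [0.175,-0.04,-0.03,0,0,0,0.4]
    - [0.22,-0.05,-0.03,0,0,0,0.4]
    - [0.265,-0.06,-0.03,0,0,0,0.4]
    - [0.31,-0.07,-0.03,0,0,0,0.4]
    - [0.35,-0.08,-0.03,0,0,0,0.4]
    - [0.375,-0.085,-0.03,0,0,0,0.4]
    - [0.38,-0.087,-0.03,0,0,0,0.4]
    - [0.38,-0.087,-0.03,0,0,0,0.4]
    - [0.38,-0.087,-0.03,0,0,0,0.4]

```text
time: 39.55
tool_pos: [0.3982, 0.0187, 0.2457]
tool_rot: [-0.0, 0.717, 0.697, -0.001]
contact_force: [-0.8, -0.3, 0.1]
gripper_width: 0.3
```

Run:
```python
from h import *
for n in("side","top"):cv2.imwrite(f"pics/{n}26.png",manip.grab_frame(n)[:,:,::-1])
```

```text
(no output)
```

View pics/side26.png

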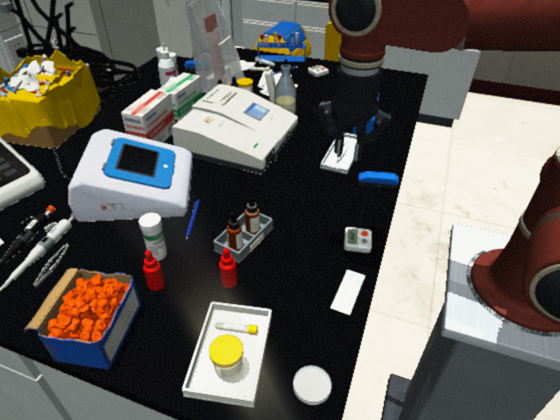

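View pics/top26.png

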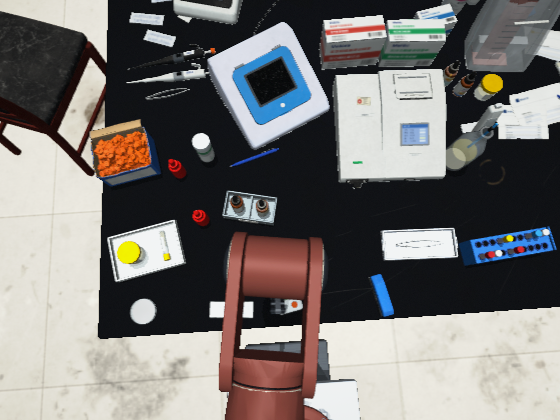

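Both bottles stand in the caddy at top-view (237,204) and (262,208). The cup (129,252) and tube (165,245) are in the sample tray, and the forceps (419,243) are in the instrument tray. Handing in.

```bash
python3 -c "
from plant import manip
print(manip.job_done())"
```

```text
the job is handed in; nothing more can be done
None
```

The job is done and handed in at about 39.7 s of the 138 s allowed. I placed things in the order asked:

1. **Bottles:** one brown dropper bottle stands in each bay of the caddy.
2. **Samples:** the cup stands in the sample tray, and the blood tube lies beside it.
3. **Forceps:** they lie flat in the instrument tray.

The last pictures from both cameras show all five in place, with the arm clear and the red bottles and other look-alikes where they were. The highest wrist force I read was about 6 N, and nothing slipped or fell.

- **Small disagreements:** the two views differed by up to about 10 mm on the bottle collars, so I settled the bottle positions on the shoulder and foot instead. The tray and tube positions had errors of a few millimetres, well within the room available.
- **Not checked:** I took no picture after handing in, and `job_done` reports no verdict.

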